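# Check the work-rest gaps on the graver grinder with the stop locked in

## Robot

A 6-joint arm with a two-finger parallel gripper is mounted at the origin on the work surface. World frame = base frame: x ahead of the robot, y to its left, z up, the work surface at z = 0. Lengths are in m, angles in rad, forces in N, time in s.
With the tool pointing down it reaches from about 0.375 to 0.975 m from the base axis. Payload 3.8 kg.
Tool frame: the origin (TCP) lies between the finger pads; the fingertips stand 8 mm ahead of it and the grasp point (between the pads) lies 11 mm behind it (tcp_to_tips is the distance from the TCP to the fingertips, in m); z points along the fingers, y is the line along which they close (so a half turn about z gives the same grasp; the last joint's range is limited). The gripper opens to 85 mm and grips with 20 to 120 N. Pads are 22 mm wide; open, the fingers measure 114 mm over their backs; the gripper's body (76 mm by 85 mm) begins 54 mm behind the grasp point. The pads swing forward as they close: fully open they stand 13 mm farther back than shut.
Start: joints at [1.22, 0.264, 1.604, -0, 1.274, -0.037], TCP at [0.208, 0.642, 0.239] pointing down, gripper open.
Joint ranges: [-2.63, 2.63], [-0.94, 2.18], [0.31, 2.57], [-1.31, 4.45], [0, 2.66], [-2.55, 2.55]. Speed limits (rad/s): [2.57, 2.57, 3.14, 3.14, 3.14, 3.14].

## Interface

Orientations are given as a rotation vector (axis times angle).
In Python, from workcell import * gives the robot as it stands.
- The arm moves only by the tool move_arm, never from a script. Its argument "series" is one flat list of numbers, 7 for each row, row after row: the finger opening in cm, from 0 to 8.54, then the shift along the tool's x, y, z in cm, then the turn, a rotation vector about the tool's x, y, z in degrees. A call has 1 to 5 rows; each row shifts and turns the commanded pose from where the row before left it, along the tool's axes as they then stand; what a row does not reach is not made up. A row lasts 1/8 s, in which the tool goes at most 62.5 mm and 10.7 degrees, less where a joint would pass 70% of its speed; a pose out of reach is approached as far as the arm can. A call is refused whole if a number of a shift passes 6.25 or a number of a turn 10.7, either way. A call with a gripper value outside its range is refused whole. The fingers move at their own pace and stop on an object; "grip_force" is the grip in N (left out, the last holds). Time passes only in rows, so rows that do not move let the fingers close. It gives the time, the measured TCP pose, the force, the opening and the grip force at its end, in the units of the state.
- read_state(): the state, without advancing time (a new reading comes with each control period).
- read_camera(name): name is "scene" or "side" or "wrist"; returns the picture (384x512x3 uint8, red, green, blue); there is no depth.
- calibration(name): a dict with "camera_matrix" (3x3 intrinsics, pixels), "rvec" (rotation vector, rad) and "tvec" (3), from world to camera coordinates, as OpenCV has them. Camera axes: x right, y down, z forward; pixel columns grow to the right and rows downward; lengths in m; the calibration is good to about 2 mm. The wrist camera is an equidistant fisheye: a pixel r from the principal point sees the ray r / f radians off the axis. A picture is of the moment at which its call begins: read the wrist's pose just before it. calibration takes no time and is no camera call; for the wrist camera it gives the pose at the moment of the call.
- finish_job(): hands the job in; it is judged then, once.
The state is a dict: "time": time; "q": joint angles; "joint_vel": joint speeds; "joint_torque": joint torques, N m; "tool_pos": TCP position; "tcp_rot": TCP orientation; "wrist_force": force on the tool from outside, world axes, zero at the start; "torque": the same for the moment, N m; "width": opening from 0.0 (shut) to 1.0 (fully open); "grip_force": force on a finger pad.
Only numpy, scipy, OpenCV 4.12 (cv2) and the standard library are available. Lean on these libraries where they do the work, as an engineer would, in place of code of your own. Each camera call takes 0.05 s, during which the arm holds its last target. There are 200 camera calls.

## Task

Make the bench grinder safe by pushing in its red stop button, then check the gap between work rest and wheel with the gauge blade, first at the dark wheel and then at the white one: at each, lower the blade upright into the gap without forcing it until its red line is level with the top of the rest, and hold it there for a moment. Put the gauge back fully down in its stand, lay every graver left on the bench in the wooden tray, and only when all that is put away twist the stop button clockwise so that it springs up again; leave the glass dome, the round tin and the loupe where they are.

Things in the scene. Friction and masses are not known exactly. Their poses are not given: they have to be found in the camera images.
- grinder: Blue double-ended bench grinder, fixed, base 200 x 230 mm. Origin: centre of its underside; x away from the operator, y left, z up. Wheel axis along y, 115 mm up. In front (-x) of the wheels, at y = +-95 mm, are steel work rests 40 (x) x 44 (y) x 6 mm, inner edge at x = -56.5 mm. Guards (radius 62 mm) hide the wheels from the top backwards (the front quarter is bare). Height 180 mm.
- wheel_dark: Dark grey grinding wheel, 100 mm diameter, 20 mm thick, fixed on one end of the grinder (left or right varies). Origin: centre of the wheel; axes parallel to the grinder's.
- wheel_white: White grinding wheel, same size, on the other end. Origin: centre of the wheel; axes parallel to the grinder's.
- wheel_dark_gap (a point): Middle of the 6.5 mm gap between the dark wheel's rim and the straight edge of its rest, at the height of the rest's top face (115 mm above the bench); axes as the grinder's (the gap is 6.5 mm along x). It is open above and below; the rim curves away above and below this height.
- wheel_white_gap (a point): The same point at the white wheel.
- gauge: Gap gauge, upright in its stand at the start: steel blade 4 mm thick (x), 18 mm wide (y), orange handle on top, 70 g. Origin: middle of the blade on its red line; z up. Blade from z = -35 (last 7 mm only 2 x 14 mm, a lead-in) to +30 mm. Same after half a turn about z. Checked when the origin is at a gap point, thickness across the gap: within 4 mm in x, 10 mm in y, 6 mm in height.
- gauge_grip (a point): Middle of the gauge's handle, 57.5 mm above its origin. The handle is 14 (x) x 28 (y) x 55 (z) mm. At the wheels hold it by its narrow sides, fingers closing along the gauge's y: a finger on its x side would meet the wheel.
- stand: Black block 90 x 90 x 60 mm with four small coloured caps (16 mm high) at its corners, fixed. Origin: centre of the underside. In the middle of its top a slot 7 mm (x) x 21 mm (y), 45 mm deep, chamfered. When the gauge is fully down, its origin is 50 mm above the stand's origin, its axes parallel to the stand's (or half a turn round).
- stop_box: Yellow stop station 80 x 80 x 50 mm, fixed, with a red mushroom head 40 mm in diameter and 16 mm thick. Origin: centre of the underside. Head top 82 mm above the bench when up, 77 mm when latched down.
- stop_top (a point): Centre of the top of the red head; moves down with it.
- stop (a joint): How far the head is pushed in, m: 0 up, 0.005 fully in. Needs about 6 N; beyond 0.003 it snaps in and stays latched. To free it, grip the head from above across its 40 mm and turn it clockwise (seen from above) by about 0.8 rad (play 0.5, stop at 1.0), then let go: it springs up 5 mm and turns back. It starts to rise while turned, so grip gently.
- tray: Shallow light-wood tray 190 (x) x 180 (y) x 12 mm, walls and floor 4 mm, fixed. Origin: centre of the underside.
- graver1: Graver lying on the bench (two or three are present; None if absent): dark wooden handle 65 x 22 x 20 mm from x = -45 to +20 mm, then a steel shank 6 mm thick to x = 95 mm. 60 g. Origin: on the underside, 20 mm behind the front of the handle, about at the centre of mass; x towards the tip, z up.
- graver2: Graver lying on the bench (two or three are present; None if absent): dark wooden handle 65 x 22 x 20 mm from x = -45 to +20 mm, then a steel shank 6 mm thick to x = 95 mm. 60 g. Origin: on the underside, 20 mm behind the front of the handle, about at the centre of mass; x towards the tip, z up.
- graver3: Graver lying on the bench (two or three are present; None if absent): dark wooden handle 65 x 22 x 20 mm from x = -45 to +20 mm, then a steel shank 6 mm thick to x = 95 mm. 60 g. Origin: on the underside, 20 mm behind the front of the handle, about at the centre of mass; x towards the tip, z up.
- graver1_tip (a point): Tip of graver1, 95 mm ahead of its origin, 9 mm above its underside.
- graver2_tip (a point): Tip of graver2, 95 mm ahead of its origin, 9 mm above its underside.
- graver3_tip (a point): Tip of graver3, 95 mm ahead of its origin, 9 mm above its underside.
- dome: Glass dust dome with a knob, 80 mm diameter, 62 mm high; not to be disturbed. Origin: centre of the underside.
- tin: Round aluminium movement tin, 70 mm diameter, 18 mm high; not to be disturbed. Origin: centre of the underside.
- loupe: Black eyeglass loupe, 34 mm diameter, 34 mm high; not to be disturbed. Origin: centre of the underside.
There are look-alikes about, which are no part of the job. Leave any green or pink look-alike of the graver3 alone.

How it is judged:
By the outcome, as a careful person would: the job done as asked, in the order asked, and still so for the second after the job is handed in, with the robot touching nothing.
Of graver1, graver2, graver3 only 2 to 3 are there at a start; the rules pass over those that are not, and their reading is None.
At some moment in a run one of graver1, graver2, graver3 may be knocked a few centimetres aside while the robot is not near it.
It also fails if it takes over 200 s, if anything falls off the work surface, if the arm or the gripper's body presses on something with over 40 N, if the wrist force passes 120 N, or if a joint passes its speed limit or range.

## Working session

There is one attempt and no reset: what is moved stays moved. The work goes in short steps, Python scripts to look and compute and a tool call to move; the robot and the scene stay as the last step left them, time stands still between calls to the robot, and variables do not carry over. Pictures are saved under pics/ and viewed, at most 14 in all, crops included, and the job is handed in when it is done.

Besides the shell and the picture viewer there is one more tool, called as name(argument=value, ...) on one line, values as JSON. move_arm: Moves the arm, as the interface text tells. Its arguments: {"type":"object","properties":{"series":{"type":"array"},"grip_force":{"type":"number"}},"required":["series"]}

```bash
ls; mkdir -p pics; python3 - <<'E'
from workcell import *
import cv2
s=read_state();print(s)
for n in("scene","side","wrist"):
    c=calibration(n);print(n,c)
    im=read_camera(n);cv2.imwrite(f"pics/{n}0.png",im[:,:,::-1])
E
```

```text
pics
{'time': 0.0, 'q': array([ 1.22007848e+00,  2.64782731e-01,  1.60537808e+00,  2.22734757e-05,
        1.27368677e+00, -3.68978609e-02]), 'joint_vel': array([ 6.03989929e-05,  1.10983559e-03,  5.85160459e-04,  2.60501903e-04,
       -1.67377415e-03, -1.67689991e-03]), 'joint_torque': array([-2.22904317e-03, -5.15142560e+01, -3.67301023e+01, -3.84473915e-04,
        1.36373556e-02,  3.71565946e-06]), 'tool_pos': array([0.20811778, 0.64136803, 0.23793986]), 'tcp_rot': array([-0.4908657 , -3.10254467,  0.00346878]), 'wrist_force': array([ 0.41206677, -0.26282099, -0.91571189]), 'torque': array([-0.01426534, -0.01472899, -0.01190892]), 'grip_force': 0.0, 'width': 1.0008678659107193}
scene {'camera_matrix': array([[449.47969992,   0.        , 253.65897157],
       [  0.        , 449.47969992, 194.58107785],
       [  0.        ,   0.        ,   1.        ]]), 'rvec': array([ 1.3393723 ,  2.08982378, -0.9992166 ]), 'tvec': array([ 0.30636706, -0.20985121,  1.8840852 ])}
side {'camera_matrix': array([[447.22892607,   0.        , 251.82023837],
       [  0.        , 447.22892607, 195.73181601],
       [  0.        ,   0.        ,   1.        ]]), 'rvec': array([ 2.31041837, -0.69382968,  0.27193484]), 'tvec': array([-0.46098275,  0.21218051,  1.25072086])}
wrist {'camera_matrix': array([[297.31863964,   0.        , 253.66749516],
       [  0.        , 297.31863964, 189.97911927],
       [  0.        ,   0.        ,   1.        ]]), 'rvec': array([-2.36063177, -1.71629239, -0.22339188]), 'tvec': array([-0.67385975, -0.03344224,  0.37927315])}
```

```bash
python3 - <<'E'
import cv2,numpy as np
a=cv2.imread("pics/scene0.png");b=cv2.imread("pics/side0.png");c=cv2.imread("pics/wrist0.png")
for n,i in(("sc",a),("si",b),("wr",c)): cv2.imwrite(f"pics/{n}_b.png",cv2.resize(i,(800,600),interpolation=cv2.INTER_CUBIC))
E
```

```text
(no output)
```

View pics/sc_b.png

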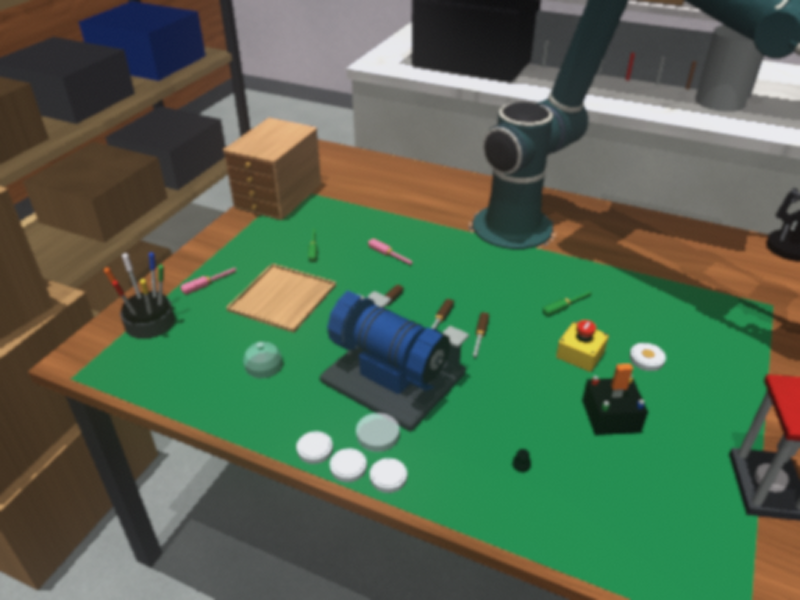

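View pics/si_b.png

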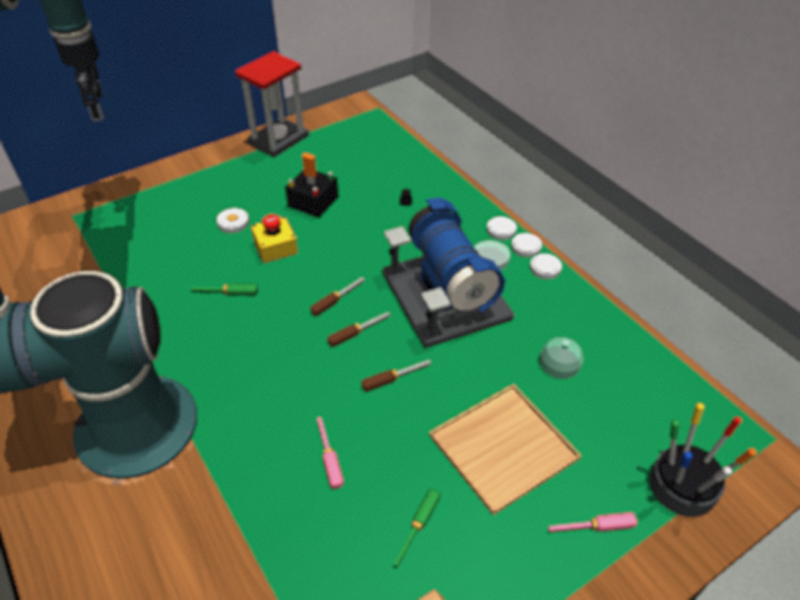

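View pics/wr_b.png

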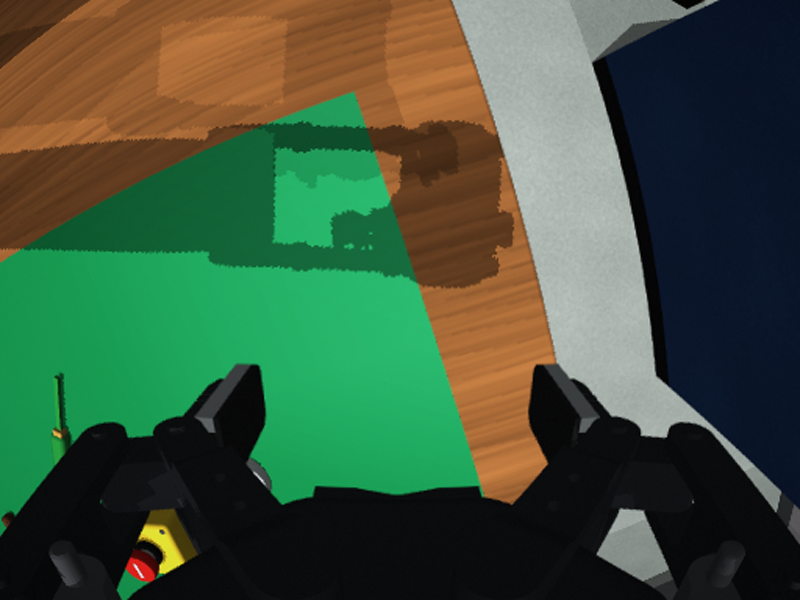

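```bash
cat > h.py <<'E'
import cv2,numpy as np
from scipy.spatial.transform import Rotation as Ro
def cam(c):
    R=cv2.Rodrigues(c["rvec"])[0];return c["camera_matrix"],R,c["tvec"]
def ray(c,uv,fish=False):
    K,R,t=cam(c);x=(np.array(uv,float)-K[:2,2])/K[0,0]
    if fish:
        r=np.hypot(*x);d=np.array([*(x/r*np.sin(r)),np.cos(r)]) if r>1e-9 else np.array([0,0,1.])
    else: d=np.array([*x,1.]);d/=np.linalg.norm(d)
    return -R.T@t,R.T@d
def onz(c,uv,z,fish=False):
    o,d=ray(c,uv,fish);return o+d*(z-o[2])/d[2]
def proj(c,p,fish=False):
    K,R,t=cam(c);q=R@np.array(p,float)+t
    if fish:
        r=np.hypot(q[0],q[1]);th=np.arctan2(r,q[2]);return K[:2,2]+K[0,0]*th*q[:2]/r
    return K[:2,2]+K[0,0]*q[:2]/q[2]
def tri(*rs):
    A=sum(np.eye(3)-np.outer(d,d) for o,d in rs);b=sum((np.eye(3)-np.outer(d,d))@o for o,d in rs)
    p=np.linalg.solve(A,b);return p,[np.linalg.norm((np.eye(3)-np.outer(d,d))@(p-o)) for o,d in rs]
def blobs(im,lo,hi,amin=4):
    m=cv2.inRange(cv2.cvtColor(im,cv2.COLOR_BGR2HSV),np.array(lo),np.array(hi))
    n,l,s,c=cv2.connectedComponentsWithStats(m)
    return [(s[i,4],c[i],l==i,s[i]) for i in range(1,n) if s[i,4]>=amin]
def shot(n,name):
    from workcell import read_camera,calibration
    c=calibration(n);im=read_camera(n)[:,:,::-1].copy();cv2.imwrite(f"pics/{name}.png",im);np.save(f"pics/{name}.npy",c,allow_pickle=True);return im,c
def tool(p):  # world displacement -> tool cm
    from workcell import read_state
    s=read_state();R=Ro.from_rotvec(s["tcp_rot"]);return R.inv().apply(np.array(p)-s["tool_pos"])*100
E
python3 - <<'E'
from h import *
from workcell import calibration
C={n:calibration(n) for n in("scene","side")}
I={n:cv2.imread(f"pics/{n}0.png") for n in C}
for n in C:
    for nm,lo,hi,a in(("red",(0,190,110),(5,255,255),15),("orange",(6,200,150),(14,255,255),15),("yellow",(20,160,120),(32,255,255),60),("brown",(4,100,30),(14,255,110),20)):
        for b in blobs(I[n],lo,hi,a): 
            if b[0]<600: print(n,nm,b[0],b[1].round(1),b[3][:4],onz(C[n],b[1],0.01)[:2].round(3))
k=512/800
for nm,p,q in (("orange top",(623,368),(309,158)),("red",(586,328),(271,223)),("rest L",(455,336),(397,236)),("rest R",(378,298),(436,299)),("trayA",(277,265),(430,435)),("trayB",(335,286),(497,510)),("trayC",(292,328),(579,456)),("trayD",(230,302),(515,386)),("tin",(647,355),(233,218)),("dome",(263,352),(562,352)),("loupe",(522,460),(406,196)),("baseRt",(322,378),(428,341)),("base left",(465,366),(385,268)),("base far",(412,424),(511,316))):
    P,e=tri(ray(C["scene"],np.array(p)*k),ray(C["side"],np.array(q)*k));print(nm,P.round(3),np.round(e,3))
E
```

```text
scene red 38 [374.7 210.4] [370 206  10   8] [0.347 0.28 ]
scene red 556 [503.7 256.2] [491 240  21  40] [0.395 0.687]
scene yellow 464 [371.6 222.1] [358 207  30  29] [0.41  0.284]
scene brown 578 [130.   11.9] [90  0 55 32] [-1.089 -1.822]
scene brown 468 [126.   55.8] [104  41  44  29] [-0.413 -1.345]
scene brown 513 [ 42.  101.1] [ 4 67 94 65] [ 0.214 -1.366]
scene brown 191 [194.3  96.6] [180  85  24  22] [-0.131 -0.719]
scene brown 87 [ 74.  182.3] [ 65 170  17  23] [ 0.653 -0.771]
scene brown 386 [503.5 216.4] [495 201  17  30] [0.197 0.681]
scene brown 321 [ 46.3 251. ] [ 17 226  78  44] [ 0.962 -0.603]
scene brown 55 [497.3 275.2] [490 258  13  32] [0.485 0.672]
scene brown 30 [509.3 298.6] [506 293   6  13] [0.563 0.705]
scene brown 28 [499.1 331.4] [487 330  25   4] [0.689 0.683]
side red 450 [171.   44.1] [152  34  39  21] [0.756 0.993]
side red 34 [173.5 143.5] [169 141   9   6] [0.445 0.348]
side red 30 [468.6 272.4] [464 268   9  10] [ 0.88  -0.592]
side yellow 451 [175.7 153.6] [161 139  29  27] [0.427 0.295]
side brown 390 [ 69.4 121.3] [ 53 113  37  20] [0.174 0.682
[... 201 characters left out ...]
2.3 243.5] [233 238  19  11] [ 0.411 -0.164]
side brown 69 [  5.8 361.3] [  0 340  13  44] [-0.248 -0.146]
orange top [0.571 0.379 0.127] [0.002 0.002]
red [0.42  0.286 0.071] [0.002 0.002]
rest L [0.6   0.063 0.111] [0.003 0.003]
rest R [ 0.559 -0.126  0.114] [0.005 0.005]
trayA [ 0.437 -0.384  0.061] [0.058 0.058]
trayB [ 0.416 -0.4   -0.054] [0.078 0.078]
trayC [ 0.599 -0.409 -0.044] [0.074 0.074]
trayD [ 0.617 -0.387  0.073] [0.057 0.057]
tin [0.38  0.416 0.012] [0.001 0.001]
dome [ 0.726 -0.31   0.032] [0.003 0.003]
loupe [0.758 0.258 0.016] [0.001 0.001]
baseRt [ 0.615 -0.157 -0.048] [0.071 0.071]
base left [0.579 0.08  0.018] [0.004 0.004]
base far [ 0.743 -0.048 -0.073] [0.082 0.082]
```

```bash
cat >> h.py <<'E'
def to(p,yaw=None):
    "print tool-frame shift (cm) to world p and the turn about tool z (deg) to have the finger line (tool y) at world angle yaw, mod pi; also tilt error"
    from workcell import read_state
    s=read_state();R=Ro.from_rotvec(s["tcp_rot"]).as_matrix()
    d=R.T@(np.array(p)-s["tool_pos"])*100
    cur=np.arctan2(R[1,1],R[0,1])
    # tilt: rotation vector in tool frame bringing tool z to -Z
    v=np.cross(R[:,2],[0,0,-1]);tl=np.degrees(R.T@v)
    out=f"at {s['tool_pos'].round(4)} t={s['time']:.1f} F={s['wrist_force'].round(1)} w={s['width']:.3f} g={s['grip_force']:.0f} q6={s['q'][5]:.2f} shift {d.round(2)} fy={np.degrees(cur):.1f} tilt {tl.round(2)}"
    if yaw is not None: out+=f" turn {-((np.degrees(yaw-cur)+90)%180-90):.1f}"
    print(out)
E
python3 - <<'E'
from h import *
from workcell import *
c=calibration("wrist");s=read_state();K,R,t=cam(c);T=Ro.from_rotvec(s["tcp_rot"]).as_matrix()
print("tool axes",T.round(3));print("cam in tool",(T.T@(-R.T@t-s["tool_pos"])).round(4),"axes",(T.T@R.T).round(3))
C={n:calibration(n) for n in("scene","side")};k=512/800
for p in((277,265),(335,286),(292,328),(230,302)):print(onz(C["scene"],np.array(p)*k,.012).round(3))
for p in((430,435),(497,510),(579,456),(515,386)):print(onz(C["side"],np.array(p)*k,.012).round(3))
for nm,p in(("g1 tip",(363,280)),("g1 but",(314,309)),("g2 tip",(389,315)),("g2 but",(331,340)),("g3 tip",(430,363)),("g3 but",(364,384)),("green",(257,289)),("green tip",(191,290)),("pink",(335,484)),("pinktip",(320,420)),("green2",(434,492)),("g2tip",(396,565))):print(nm,onz(C["side"],np.array(p)*k,.01).round(3))
for nm,p in(("br",(465,342)),("tl",(373,293)),):print(onz(C["scene"],np.array(p)*k,.115).round(3))
to([.42,.286,.16],0)
E
```

```text
tool axes [[-0.951  0.309 -0.001]
 [ 0.309  0.951 -0.002]
 [ 0.    -0.002 -1.   ]]
cam in tool [ 0.0663  0.0004 -0.1348] axes [[-0.    -0.966 -0.26 ]
 [ 1.     0.    -0.001]
 [ 0.001 -0.26   0.966]]
[ 0.427 -0.464  0.012]
[ 0.442 -0.293  0.012]
[ 0.615 -0.306  0.012]
[ 0.596 -0.484  0.012]
[ 0.422 -0.314  0.012]
[ 0.43  -0.488  0.012]
[ 0.61  -0.488  0.012]
[ 0.614 -0.315  0.012]
g1 tip [0.526 0.078 0.01 ]
g1 but [0.399 0.062 0.01 ]
g2 tip [ 0.517 -0.037  0.01 ]
g2 but [ 0.386 -0.029  0.01 ]
g3 tip [ 0.515 -0.183  0.01 ]
g3 but [ 0.384 -0.155  0.01 ]
green [0.326 0.178 0.01 ]
green tip [0.21  0.251 0.01 ]
pink [ 0.236 -0.303  0.01 ]
pinktip [ 0.277 -0.18   0.01 ]
green2 [ 0.365 -0.406  0.01 ]
g2tip [ 0.245 -0.473  0.01 ]
[0.609 0.09  0.115]
[ 0.546 -0.139  0.115]
at [0.2082 0.6415 0.2382] t=0.1 F=[-0.2  0.1  0.8] w=0.998 g=0 q6=-0.04 shift [-31.12 -27.27   7.87] fy=72.0 tilt [-0.1 -0.   0. ] turn 72.0
```

move_arm(series=[8.5, -3.1, -2.7, 0.3, 0, 0, 0, 8.5, -3.1, -2.7, 0.3, 0, 0, 0, 8.5, -3.1, -2.7, 0.3, 0, 0, 0, 8.5, -3.1, -2.7, 0.3, 0, 0, 0, 8.5, -3.1, -2.7, 0.3, 0, 0, 0])

```text
time: 0.78
tool_pos: [0.3145, 0.4644, 0.2238]
tcp_rot: [-0.491, -3.103, 0.001]
wrist_force: [0.0, 0.1, 0.1]
width: 0.997
grip_force: 0.0
```

move_arm(series=[8.5, -3.1, -2.7, 0.3, 0, 0, 0, 8.5, -3.1, -2.7, 0.3, 0, 0, 0, 8.5, -3.1, -2.7, 0.3, 0, 0, 0, 8.5, -3.1, -2.7, 0.3, 0, 0, 0, 8.5, 0, 0, 0, 0, 0, 0])

```text
time: 1.4
tool_pos: [0.3994, 0.3226, 0.2117]
tcp_rot: [-0.496, -3.102, 0.002]
wrist_force: [-0.8, 0.3, 0.0]
width: 0.995
grip_force: 0.0
```

```bash
python3 - <<'E'
from h import *
to([.42,.286,.16])
im,c=shot("wrist","w1")
cv2.imwrite("pics/w1b.png",cv2.resize(im,(800,600)))
E
```

```text
at [0.3994 0.3226 0.2117] t=1.4 F=[-0.8  0.3  0. ] w=0.995 g=0 q6=-0.62 shift [-3.1  -2.82  5.17] fy=71.8 tilt [-0.07 -0.02  0.  ]
```

View pics/w1b.png

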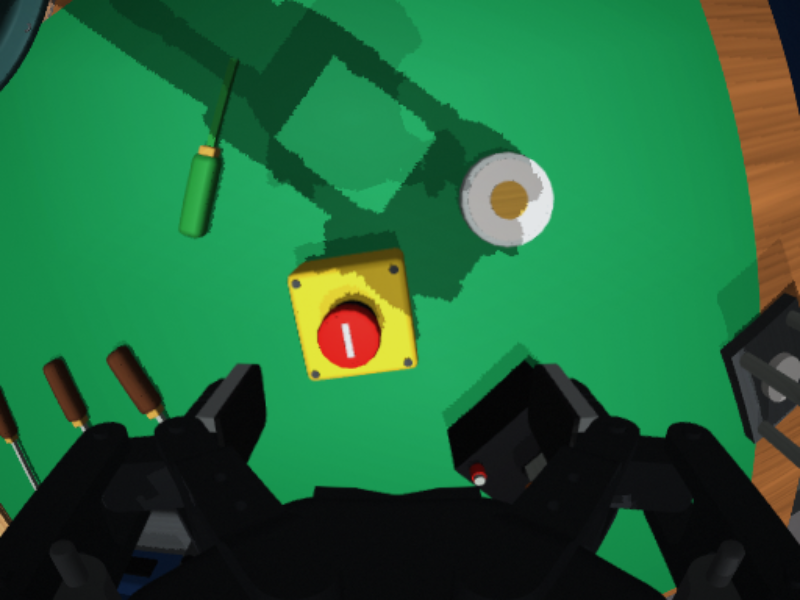

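```bash
python3 - <<'E'
from h import *
im=cv2.imread("pics/w1.png");c=np.load("pics/w1.npy",allow_pickle=True).item()
hsv=cv2.cvtColor(im,cv2.COLOR_BGR2HSV)
m=((hsv[...,0]<6)|(hsv[...,0]>174))&(hsv[...,1]>170)&(hsv[...,2]>90)
m[:190]=0;m[250:]=0
n,l,s,ce=cv2.connectedComponentsWithStats(m.astype(np.uint8));i=1+s[1:,4].argmax()
ct=max(cv2.findContours((l==i).astype(np.uint8),0,2)[0],key=cv2.contourArea)
print(s[i],cv2.minEnclosingCircle(ct))
w=onz(c,cv2.minEnclosingCircle(ct)[0],.082,True);print(w)
from workcell import calibration
cs=[calibration(n) for n in("scene","side")]
print(tri(ray(cs[0],(374.7,210.4)),ray(cs[1],(173.5,143.5)),ray(c,cv2.minEnclosingCircle(ct)[0],True)))
to([w[0],w[1],.10])
E
```

```text
[ 204  198   39   37 1032] ((223.0, 215.5), 19.780139923095703)
[0.41885419 0.28547277 0.082     ]
(array([0.42107413, 0.2842301 , 0.0695615 ]), [np.float64(0.002772809503831134), np.float64(0.001996465089389656), np.float64(0.0020825057601329745)])
at [0.3989 0.3238 0.212 ] t=1.4 F=[-0.3  0.2  0.2] w=0.994 g=0 q6=-0.62 shift [-3.09 -3.02 11.19] fy=71.9 tilt [-0.02 -0.04  0.  ]
```

move_arm(series=[0, -1.0, -1.0, 2.4, 0, 0, 0, 0, -1.0, -1.0, 2.4, 0, 0, 0, 0, -1.1, -1.0, 2.4, 0, 0, 0, 0, 0, 0, 2.0, 0, 0, 0, 0, 0, 0, 1.0, 0, 0, 0])

```text
time: 2.08
tool_pos: [0.4178, 0.2872, 0.109]
tcp_rot: [-0.489, -3.102, 0.001]
wrist_force: [0.3, -0.4, -0.2]
width: -0.0
grip_force: 0.0
```

move_arm(series=[0, 0, 0, 0.5, 0, 0, 0, 0, 0, 0, 0.5, 0, 0, 0, 0, 0, 0, 0.3, 0, 0, 0, 0, 0, 0, 0.2, 0, 0, 0, 0, 0, 0, 0.2, 0, 0, 0])

```text
time: 2.7
tool_pos: [0.4192, 0.2868, 0.0935]
tcp_rot: [0.491, 3.102, 0.001]
wrist_force: [0.6, 1.3, -0.3]
width: -0.0
grip_force: 0.0
```

```bash
python3 - <<'E'
from h import *
to([.42,.285,.085])
E
```

```text
at [0.4192 0.2868 0.0935] t=2.7 F=[ 0.6  1.3 -0.3] w=-0.000 g=0 q6=-0.71 shift [-0.13 -0.15  0.85] fy=72.0 tilt [ 0.03  0.02 -0.  ]
```

move_arm(series=[0, 0, 0, 0.3, 0, 0, 0, 0, 0, 0, 0.2, 0, 0, 0, 0, 0, 0, 0.2, 0, 0, 0, 0, 0, 0, 0.1, 0, 0, 0, 0, 0, 0, 0.1, 0, 0, 0])

```text
time: 3.32
tool_pos: [0.4191, 0.2868, 0.0849]
tcp_rot: [-0.491, -3.103, -0.0]
wrist_force: [-3.8, -0.9, 9.2]
width: 0.005
grip_force: 5.0
```

move_arm(series=[0, 0, 0, 0.1, 0, 0, 0, 0, 0, 0, 0.1, 0, 0, 0, 0, 0, 0, 0, 0, 0, 0])

```text
time: 3.7
tool_pos: [0.4193, 0.287, 0.0847]
tcp_rot: [0.491, 3.103, 0.0]
wrist_force: [-5.2, -3.2, 17.5]
width: 0.001
grip_force: 8.8
```

move_arm(series=[0, 0, 0, -2, 0, 0, 0, 0, 0, 0, -5, 0, 0, 0, 8.5, 0, 0, -5, 0, 0, 0, 8.5, -2.0, 2.3, -4.5, 0, 0, 0, 8.5, -2.0, 2.3, 0, 0, 0, 0])

```text
time: 4.32
tool_pos: [0.4743, 0.32, 0.253]
tcp_rot: [0.49, 3.095, 0.01]
wrist_force: [-0.4, -0.2, 0.6]
width: 0.635
grip_force: 0.0
```

move_arm(series=[8.5, -2.0, 2.3, 0, 0, 0, 0, 8.5, -2.0, 2.3, 0, 0, 0, 0, 8.5, -2.0, 2.3, 0, 0, 0, 0, 8.5, 0, 0, 0, 0, 0, 0])

```text
time: 4.82
tool_pos: [0.5507, 0.3658, 0.2461]
tcp_rot: [-0.491, -3.102, 0.001]
wrist_force: [0.3, -0.8, 0.3]
width: 0.995
grip_force: 0.0
```

```bash
python3 - <<'E'
from h import *
to([.57,.38,.25])
im,c=shot("wrist","w2")
cv2.imwrite("pics/w2b.png",cv2.resize(im,(800,600)))
E
```

```text
at [0.5507 0.3658 0.2461] t=4.8 F=[ 0.3 -0.8  0.3] w=0.995 g=0 q6=-0.71 shift [-1.4   1.95 -0.39] fy=72.0 tilt [-0.03 -0.03 -0.  ]
```

View pics/w2b.png

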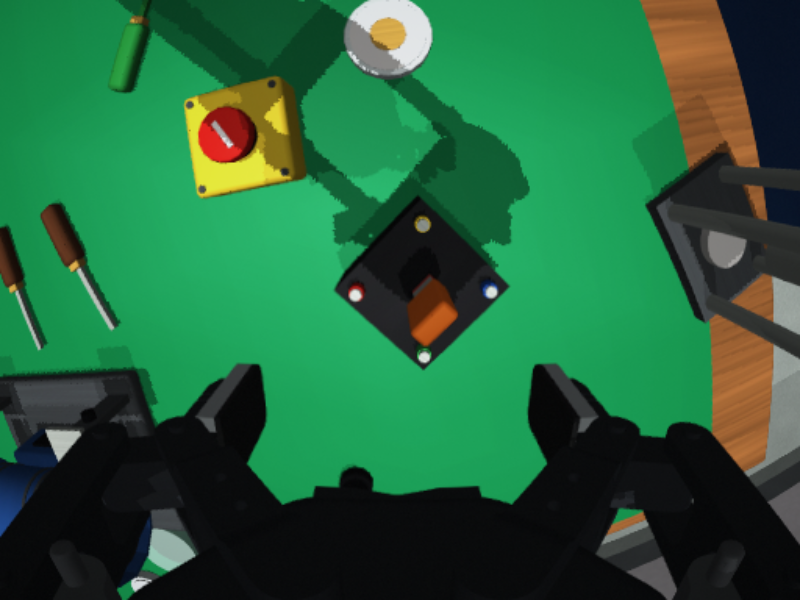

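```bash
python3 - <<'E'
from h import *
im=cv2.imread("pics/w2.png");c=np.load("pics/w2.npy",allow_pickle=True).item()
k=.64
caps=[onz(c,np.array(p)*k,.076,True) for p in((423,221),(492,291),(424,354),(355,292))]
for p in caps:print(p.round(4))
print("stand centre",np.mean(caps,0).round(4))
hsv=cv2.cvtColor(im,cv2.COLOR_BGR2HSV)
reg=hsv[170:230,250:300];m=(reg[...,0]>4)&(reg[...,0]<16)&(reg[...,1]>180)
print("V hist",np.histogram(reg[...,2][m],12))
for vt in (150,180,200):
    mm=np.zeros(im.shape[:2],np.uint8);mm[170:230,250:300]=m&(reg[...,2]>vt)
    ct=max(cv2.findContours(mm,0,2)[0],key=cv2.contourArea)
    P=np.array([onz(c,p[0],.135,True)[:2] for p in ct.astype(float)])
    r=cv2.minAreaRect((P*1000).astype(np.float32));print(vt,r,cv2.boxPoints(r).round(1).tolist())
e=cv2.resize(im[120:250,190:350],None,fx=5,fy=5,interpolation=cv2.INTER_CUBIC);cv2.imwrite("pics/z1.png",e[:600,:800])
E
```

```text
[0.522  0.3935 0.076 ]
[0.582  0.4247 0.076 ]
[0.6116 0.3665 0.076 ]
[0.5538 0.3352 0.076 ]
stand centre [0.5674 0.38   0.076 ]
V hist (array([  4,  12,  21, 388,  34,  10,  22,  14,  30,  56,  48, 243]), array([ 44.        ,  56.33333333,  68.66666667,  81.        ,
        93.33333333, 105.66666667, 118.        , 130.33333333,
       142.66666667, 155.        , 167.33333333, 179.66666667,
       192.        ]))
150 ((572.061279296875, 380.9818115234375), (11.298380851745605, 25.683481216430664), 26.773496627807617) [[561.2000122070312, 389.8999938964844], [572.7999877929688, 367.0], [582.9000244140625, 372.1000061035156], [571.2999877929688, 395.0]]
180 ((572.4091186523438, 380.9853820800781), (8.340707778930664, 22.528518676757812), 28.907419204711914) [[563.2999877929688, 388.79998779296875], [574.2000122070312, 369.1000061035156], [581.5, 373.1000061035156], [570.5999755859375, 392.8999938964844]]Traceback (most recent call last):
  File "<stdin>", line 12, in <module>
ValueError: max() iterable argument is empty
```

move_arm(series=[8.5, 0, 0, 0, 0, 0, -9.1, 8.5, 0, 0, 0, 0, 0, -9.1, 8.5, 0, 0, 0, 0, 0, -9.1, 8.5, 0, 0, 0, 0, 0, -9.0, 8.5, 0, 0, 0, 0, 0, -9.0])

```text
time: 5.5
tool_pos: [0.5484, 0.3646, 0.2472]
tcp_rot: [0.75, -3.05, 0.0]
wrist_force: [0.4, 1.0, -0.2]
width: 0.998
grip_force: 0.0
```

move_arm(series=[8.5, -3.0, 0, 0, 0, 0, 0, 8.5, -3.0, 0, 0, 0, 0, 0, 8.5, -2.5, 0, 0, 0, 0, 0, 8.5, 0, 0, 0, 0, 0, 0, 8.5, 0, 0, 0, 0, 0, 0])

```text
time: 6.12
tool_pos: [0.6239, 0.4036, 0.247]
tcp_rot: [0.742, -3.051, 0.001]
wrist_force: [-0.4, 0.3, -0.2]
width: 0.996
grip_force: 0.0
```

```bash
python3 - <<'E'
from h import *
to([.57,.38,.25],np.radians(117.3))
im,c=shot("wrist","w3")
cv2.imwrite("pics/w3b.png",cv2.resize(im[60:300,140:460],(800,600)))
E
```

```text
at [0.6239 0.4036 0.247 ] t=6.1 F=[-0.4  0.3 -0.2] w=0.996 g=0 q6=-1.51 shift [ 5.88  0.38 -0.29] fy=117.3 tilt [-0.   -0.09 -0.  ] turn 0.0
```

View pics/w3b.png

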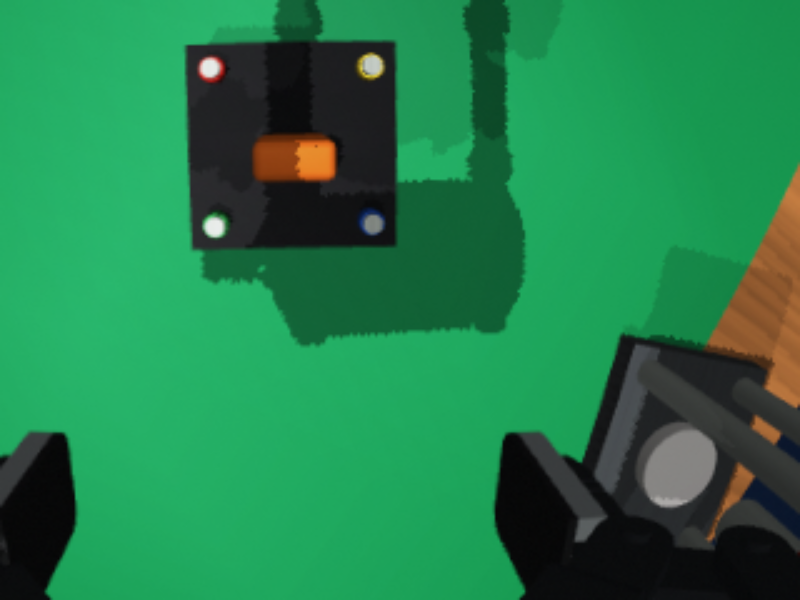

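```bash
python3 - <<'E'
from h import *
c=np.load("pics/w3.npy",allow_pickle=True).item();c2=np.load("pics/w2.npy",allow_pickle=True).item()
f=lambda p:np.array(p)/2.5+[140,60]
A=[(211,69),(371,66),(373,223),(215,226)];B=[(355,292),(423,221),(492,291),(424,354)]
caps=[onz(c,f(p),.076,True) for p in A]
print(np.array(caps).round(4).tolist(),np.mean(caps,0).round(4))
for a,b in zip(A,B):print("tri cap",tri(ray(c,f(a),True),ray(c2,np.array(b)*.64,True)))
h=onz(c,f((294.5,157.5)),.135,True);print("handle",h.round(4),"w",[onz(c,f(p),.135,True)[:2].round(4) for p in((253,157.5),(336,157.5),(294.5,134),(294.5,181))])
print("tri handle",tri(ray(c,f((294.5,157.5)),True),ray(c2,np.array([440,320])*.64,True)))
d=np.array(caps[1])-caps[0];print(np.degrees(np.arctan2(d[1],d[0])));d=np.array(caps[2])-caps[3];print(np.degrees(np.arctan2(d[1],d[0])))
for p in(.135,):to([h[0],h[1],.2])
E
```

```text
[[0.556, 0.3356, 0.076], [0.525, 0.3927, 0.076], [0.5821, 0.424, 0.076], [0.6134, 0.3664, 0.076]] [0.5691 0.3797 0.076 ]
tri cap (array([0.5557037 , 0.33415552, 0.06750478]), [np.float64(0.0003999573243011487), np.float64(0.0003999573243010412)])
tri cap (array([0.52337444, 0.39362368, 0.06376058]), [np.float64(0.00013377043983333952), np.float64(0.00013377043983324617)])
tri cap (array([0.58219739, 0.42445097, 0.07528878]), [np.float64(0.0002905414380294831), np.float64(0.00029054143802943375)])
tri cap (array([0.61451829, 0.36614111, 0.06878396]), [np.float64(7.479892018943538e-05), np.float64(7.479892018918293e-05)])
handle [0.5717 0.381  0.135 ] w [array([0.5779, 0.3688]), array([0.5653, 0.3931]), array([0.5647, 0.3774]), array([0.5786, 0.3846])]
tri handle (array([0.57197533, 0.38297411, 0.13107336]), [np.float64(0.0018992129130886042), np.float64(0.0018992129130886268)])
118.53744856554398
118.48708700477512
at [0.6239 0.4036 0.2472] t=6.2 F=[-0.1  0.1 -0.6] w=0.994 g=0 q6=-1.51 shift [5.68 0.39 4.73] fy=117.3 tilt [-0.   -0.06 -0.  ]
```

move_arm(series=[8.5, 2.9, 0.2, 0, 0, 0, -0.8, 8.5, 2.9, 0.2, 0, 0, 0, 0, 8.5, 0, 0, 4.9, 0, 0, 0, 8.5, 0, 0, 4.9, 0, 0, 0, 8.5, 0, 0, 4.9, 0, 0, 0])

```text
time: 6.8
tool_pos: [0.571, 0.3804, 0.0999]
tcp_rot: [-0.763, 3.046, 0.001]
wrist_force: [-0.8, -0.1, 0.5]
width: 0.996
grip_force: 0.0
```

```bash
python3 - <<'E'
from h import *
to([.5705,.3805,.1005],np.radians(118.2))
im,c=shot("wrist","w4")
cv2.imwrite("pics/w4b.png",cv2.resize(im[100:340,100:420],(800,600)))
E
```

```text
at [0.571  0.3804 0.0999] t=6.8 F=[-0.8 -0.1  0.5] w=0.996 g=0 q6=-1.51 shift [ 0.04  0.03 -0.06] fy=118.1 tilt [0.   0.06 0.  ] turn -0.1
```

View pics/w4b.png

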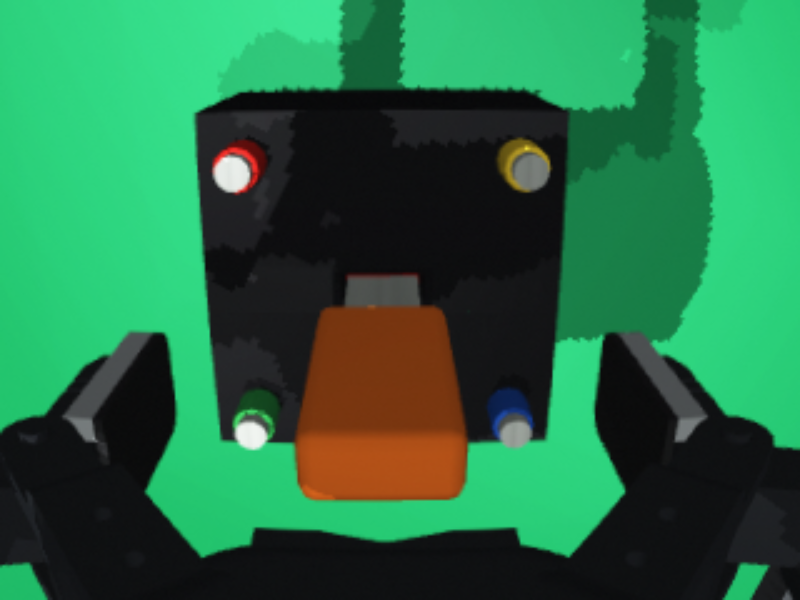

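move_arm(series=[2.0, 0, 0, 0, 0, 0, 0, 2.0, 0, 0, 0, 0, 0, 0, 2.0, 0, 0, 0, 0, 0, 0, 2.0, 0, 0, 0, 0, 0, 0, 2.0, 0, 0, 0, 0, 0, 0], grip_force=40)

```text
time: 7.48
tool_pos: [0.5737, 0.3819, 0.1036]
tcp_rot: [-0.762, 3.043, 0.002]
wrist_force: [0.8, -0.3, 6.2]
width: 0.325
grip_force: 41.6
```

```bash
python3 - <<'E'
from h import *
to([.5705,.3805,.1005],np.radians(118.2))
im,c=shot("wrist","w5")
# now the precise handle: top face corners & blade edges
cv2.imwrite("pics/w5b.png",cv2.resize(im[190:330,170:350],(772,600),interpolation=cv2.INTER_CUBIC))
E
```

```text
at [0.5737 0.3819 0.1036] t=7.5 F=[ 0.8 -0.3  6.2] w=0.325 g=42 q6=-1.51 shift [0.35 0.03 0.31] fy=118.1 tilt [0.02 0.29 0.  ] turn -0.1
```

View pics/w5b.png

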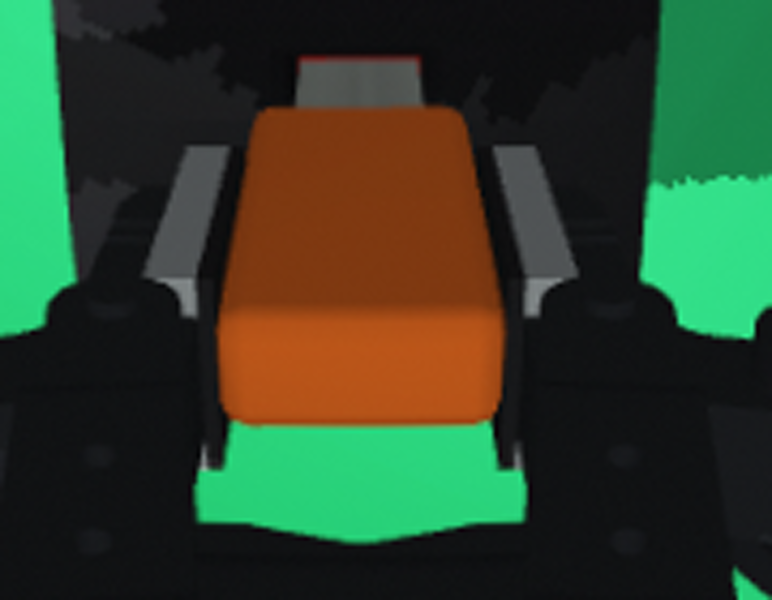

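move_arm(series=[2.0, 0, 0, -1, 0, 0, 0, 2.0, 0, 0, -3, 0, 0, 0, 2.0, 0, 0, -4, 0, 0, 0, 2.0, 0, 0, -5, 0, 0, 0, 2.0, 0, 0, -4, 0, 0, 0])

```text
time: 8.15
tool_pos: [0.572, 0.3808, 0.2731]
tcp_rot: [-0.763, 3.046, 0.001]
wrist_force: [0.3, 0.1, -1.3]
width: 0.319
grip_force: 40.7
```

```bash
python3 - <<'E'
from h import *
to([.5705,.3805,.1005],np.radians(118.2))
im,c=shot("wrist","w6")
cv2.imwrite("pics/w6b.png",cv2.resize(im[150:330,150:370],(733,600),interpolation=cv2.INTER_CUBIC))
s1,_=shot("side","s1");s2,_=shot("scene","c1")
E
```

```text
at [0.572  0.3808 0.2731] t=8.2 F=[ 0.3  0.1 -1.3] w=0.319 g=41 q6=-1.51 shift [ 0.18  0.04 17.26] fy=118.1 tilt [0.01 0.09 0.  ] turn -0.1
```

View pics/w6b.png

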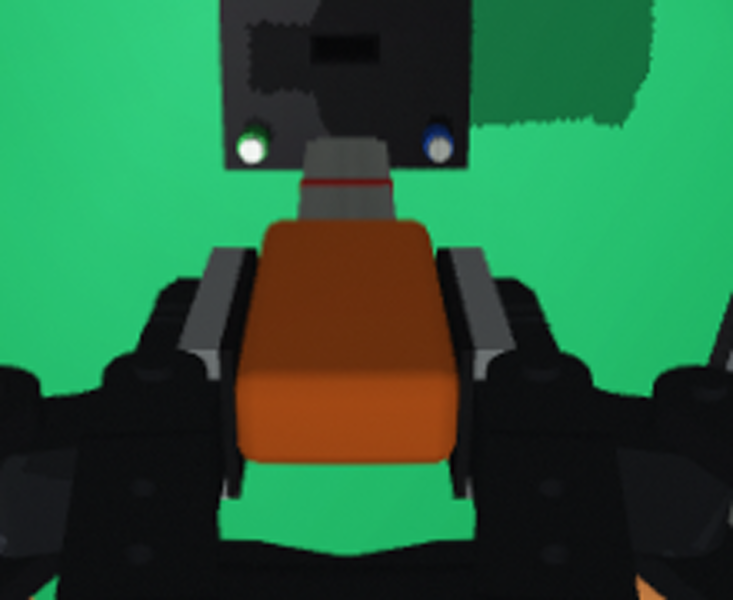

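```bash
cat > fit.py <<'E'
from h import *
from scipy.optimize import least_squares
CT=np.array([0.0663,0.0004,-0.1348]);
def camT():
    c=calib0();return c
def fitg(obs,f0=297.3186,cy=189.979):
    R=np.array([[0,-.966,-.26],[1,0,-.001],[.001,-.26,.966]]).T  # tool->cam
    g=np.array([[1,-35],[2,0],[7,30],[7,85],[-7,85]])*1e-3
    def res(p):
        x,z,t=p;o=[]
        for (gx,gz),v in zip(g,obs):
            P=np.array([x+gx*np.cos(t)+gz*np.sin(t),0,z-gz*np.cos(t)+gx*np.sin(t)])
            q=R@(P-CT);r=np.hypot(q[0],q[1]);o.append(cy+f0*np.arctan2(r,q[2])*q[1]/r-v)
        return o
    s=least_squares(res,[0,.05,0]);return s.x,s.fun
E
python3 - <<'E'
from fit import *
print(fitg([150+y*.3 for y in(137,182,220,373,462)]))
c=np.load("pics/w6.npy",allow_pickle=True).item()
print("slot at .06",onz(c,(150+345*.3,150+49*.3),.06,True),[onz(c,(150+x*.3,150+y*.3),.06,True).round(4) for x,y in((311,49),(379,49),(345,35),(345,64))])
# refine grinder from side/scene
C={n:np.load(f"pics/{f}.npy",allow_pickle=True).item() for n,f in(("side","s1"),("scene","c1"))}
S=cv2.imread("pics/s1.png");cv2.imwrite("pics/s1z.png",cv2.resize(S[110:240,225:345],(554,600),interpolation=cv2.INTER_CUBIC))
E
```

```text
(array([-0.000509  ,  0.06477603, -0.04384648]), array([ 0.24900871,  0.60406865, -1.1670781 ,  0.70356677, -0.38956587]))
slot at .06 [0.56914242 0.37965964 0.06      ] [array([0.5748, 0.369 , 0.06  ]), array([0.5634, 0.3903, 0.06  ]), array([0.5647, 0.3773, 0.06  ]), array([0.574 , 0.3822, 0.06  ])]
```

move_arm(series=[2.0, 0, 0, -0.4, 0, 0, 10.1, 2.0, 0, 0, -0.4, 0, 0, 10.1, 2.0, 0, 0, -0.4, 0, 0, 10.1, 2.0, 0, 0, 0, 0, 0, 10.0])

```text
time: 8.8
tool_pos: [0.571, 0.3802, 0.2801]
tcp_rot: [-0.342, -3.12, 0.003]
wrist_force: [-0.2, -0.5, -0.5]
width: 0.319
grip_force: 40.8
```

move_arm(series=[2.0, -1.9, -4.2, 0, 0, 0, 0, 2.0, -1.9, -4.2, 0, 0, 0, 0, 2.0, -1.9, -4.2, 0, 0, 0, 0, 2.0, -1.9, -4.2, 0, 0, 0, 0, 2.0, -1.9, -4.2, 0, 0, 0, 0])

```text
time: 9.43
tool_pos: [0.6194, 0.1538, 0.2798]
tcp_rot: [-0.333, -3.12, 0.002]
wrist_force: [0.2, 0.4, -0.4]
width: 0.319
grip_force: 40.8
```

move_arm(series=[2.0, -1.9, -4.2, 0, 0, 0, 0, 2.0, -1.9, -4.2, 0, 0, 0, 0, 2.0, 0, 0, 0, 0, 0, 0, 2.0, 0, 0, 0, 0, 0, 0])

```text
time: 9.93
tool_pos: [0.6389, 0.0653, 0.2805]
tcp_rot: [-0.334, -3.121, -0.0]
wrist_force: [0.0, 0.1, -0.7]
width: 0.322
grip_force: 40.7
```

```bash
python3 - <<'E'
from fit import *
to([.6227,.058,.285],np.radians(77.8))
im,c=shot("wrist","w7")
cv2.imwrite("pics/w7b.png",cv2.resize(im[80:280,130:390],(780,600),interpolation=cv2.INTER_CUBIC))
E
```

```text
at [0.6389 0.0653 0.2805] t=9.9 F=[ 0.   0.1 -0.7] w=0.322 g=41 q6=-1.29 shift [ 1.43 -1.06 -0.44] fy=77.8 tilt [-0.01 -0.18 -0.  ] turn -0.0
```

View pics/w7b.png

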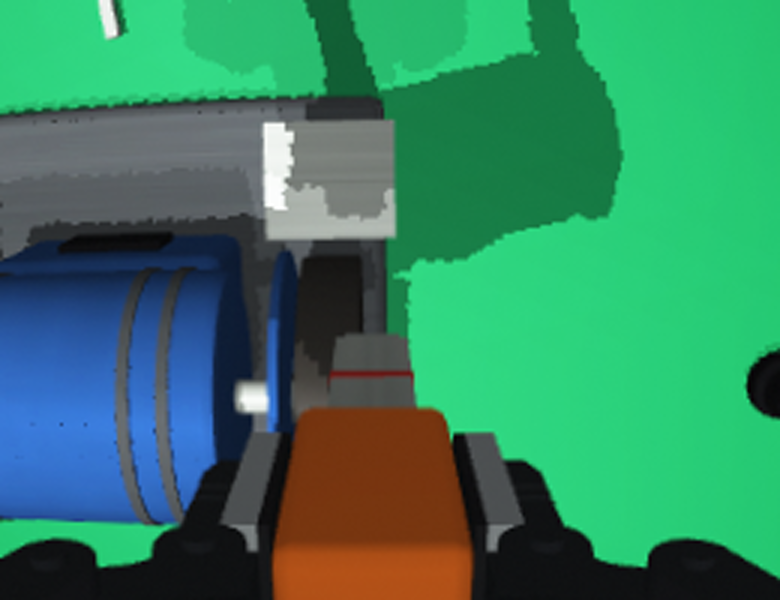

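```bash
python3 - <<'E'
from fit import *
c=np.load("pics/w7.npy",allow_pickle=True).item()
f=lambda p:(130+p[0]/3,80+p[1]/3)
P={n:onz(c,f(p),.115,True)[:2] for n,p in dict(TL=(264,122),TR=(395,121),BR=(396.5,237.5),BL=(267,240.5),wL=(303,257),wR=(361,257)).items()}
for n in P:print(n,P[n].round(4))
yv=(P["TR"]-P["TL"]+P["BR"]-P["BL"]);yv=yv/np.linalg.norm(yv)
print("len",np.linalg.norm(P["TR"]-P["TL"]),np.linalg.norm(P["BR"]-P["BL"]),np.linalg.norm(P["BR"]-P["TR"]),np.linalg.norm(P["BL"]-P["TL"]))
yw=np.arctan2(yv[1],yv[0]);print("fy",np.degrees(yw), np.degrees(np.arctan2(*(P["BR"]-P["BL"])[::-1])),np.degrees(np.arctan2(*(P["TL"]-P["BL"])[::-1])))
xv=np.array([yv[1],-yv[0]])
ctr=np.mean([P[k] for k in("TL","TR","BR","BL")],0)
g1=ctr+xv*.02325;g2=(P["BR"]+P["BL"])/2+xv*.00325;g3=(P["wL"]+P["wR"])/2-xv*.00325
print("ctr",ctr,"gap",g1,g2,g3)
obs=[80+y/3 for y in(335,374,409,545)]
# gauge fit without last
import fit
o=obs+[0]
R=None
for zg in(.0536,.056,.060,.0648):
    r=least_squares(lambda p:fitres(p,zg),[0,0]) if 0 else None
to([*g1,.285],yw)
E
```

```text
TL [0.5746 0.0427]
TR [0.5839 0.0856]
BR [0.6228 0.0779]
BL [0.6143 0.0344]
wL [0.6226 0.0452]
wR [0.6268 0.0646]
len 0.04391741435997042 0.04427999139689073 0.03964112629539042 0.0405286028290607
fy 78.37496490282412 78.94954233267352 168.2126581120947
ctr [0.59889211 0.06012989] gap [0.62166519 0.05544487] [0.62171322 0.05546893] [0.62151202 0.05553999]
at [0.6391 0.066  0.2809] t=10.0 F=[ 0.9  1.1 -0.9] w=0.325 g=41 q6=-1.29 shift [ 1.48 -1.4  -0.41] fy=77.8 tilt [-0.01 -0.14 -0.  ] turn -0.5
```

```bash
python3 - <<'E'
from fit import *
A=np.array([[0,-.966,-.26],[1,0,-.001],[.001,-.26,.966]])
def X(u,v,z):
    x=np.array([u-253.667,v-189.979])/297.3186;r=np.hypot(*x);d=A@np.array([*(x/r*np.sin(r)),np.cos(r)])
    return CT+d*(z-CT[2])/d[2]
for zg in(.0536,.058,.062):
    a=X(130+371/3,80+374/3,zg);t=X(130+371/3,80+335/3,zg+.035);b=X(130+371/3,80+409/3,zg-.03);k=X(130+371/3,80+545/3,zg-.085)
    print(zg,"red",(a[:2]*1e3-[2,0]).round(1),"tip",(t[:2]*1e3-[1,0]).round(1),"hb",(b[:2]*1e3-[7,0]).round(1),"ht",(k[:2]*1e3-[7,0]).round(1))
    for n,u,v,z in(("redL",329,374,zg),("redR",413,374,zg),("htL",275,545,zg-.085),("htR",470,545,zg-.085)):print(n,(X(130+u/3,80+v/3,z)[1]*1e3).round(1),end=" ")
    print()
E
```

```text
0.0536 red [3.5 0.2] tip [3.8 0.2] hb [1.2 0.2] ht [2.3 0.3]
redL -9.1 redR 9.5 htL -12.4 htR 13.3 
0.058 red [2.  0.2] tip [2.6 0.2] hb [-0.4  0.2] ht [-0.2  0.3]
redL -9.3 redR 9.7 htL -12.9 htR 13.9 
0.062 red [0.8 0.2] tip [1.5 0.2] hb [-1.9  0.2] ht [-2.4  0.3]
redL -9.5 redR 9.9 htL -13.4 htR 14.4
```

move_arm(series=[2.0, 1.1, -1.3, 0, 0, 0, -0.5, 2.0, 0, 0, 2.2, 0, 0, 0, 2.0, 0, 0, 2.2, 0, 0, 0, 2.0, 0, 0, 2.0, 0, 0, 0, 2.0, 0, 0, 0, 0, 0, 0])

```text
time: 10.6
tool_pos: [0.6243, 0.0552, 0.2159]
tcp_rot: [-0.318, -3.121, 0.001]
wrist_force: [0.6, 0.3, -1.0]
width: 0.322
grip_force: 40.8
```

```bash
python3 - <<'E'
from fit import *
to([.6251,.0548,.1686],np.radians(78.3))
im,c=shot("wrist","w8")
cv2.imwrite("pics/w8b.png",cv2.resize(im[120:260,170:350],(772,600),interpolation=cv2.INTER_CUBIC))
E
```

```text
at [0.6243 0.0552 0.2159] t=10.6 F=[ 0.6  0.3 -1. ] w=0.322 g=41 q6=-1.32 shift [-0.1  -0.02  4.73] fy=78.4 tilt [-0.07 -0.26 -0.  ] turn 0.1
```

View pics/w8b.png

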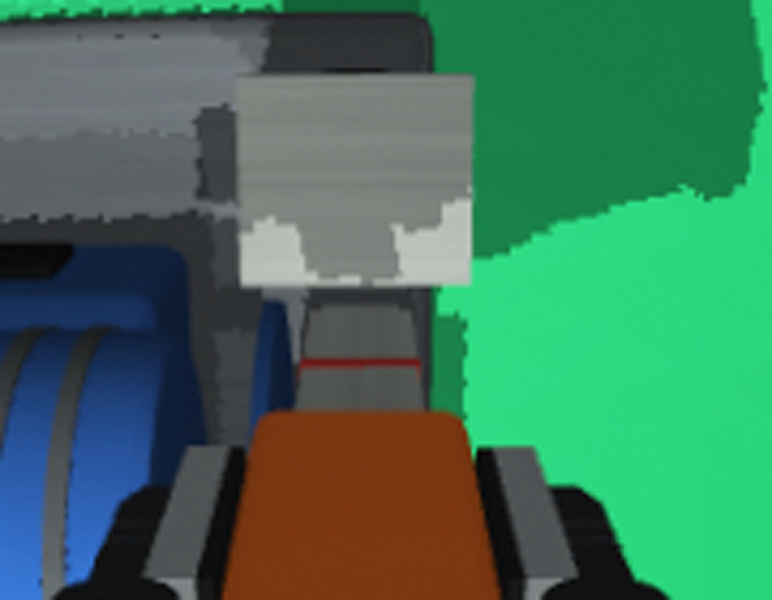

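```bash
cat >> fit.py <<'E'
A=np.array([[0,-.966,-.26],[1,0,-.001],[.001,-.26,.966]])
def X(u,v,z):
    x=np.array([u-253.667,v-189.979])/297.3186;r=np.hypot(*x);d=A@np.array([*(x/r*np.sin(r)),np.cos(r)])
    return (CT+d*(z-CT[2])/d[2])*1e3
E
python3 - <<'E'
from fit import *
k=600/140
e=X(170+356/k,120+285/k,.2159-.115)
for zg in(.0536,.0565):
    t=X(170+361/k,120+302/k,zg+.035);r=X(170+361/k,120+363/k,zg);print(zg,"edge",e.round(2),"tip front",t.round(2),"red front",r.round(2),"move tool x by",(e[0]-2.25-t[0]).round(2),(e[0]-1.25-r[0]).round(2))
E
```

```text
0.0536 edge [  5.81  -0.33 100.9 ] tip front [ 5.78  0.61 88.6 ] red front [ 5.44  0.58 53.6 ] move tool x by -2.22 -0.89
0.0565 edge [  5.81  -0.33 100.9 ] tip front [ 4.99  0.61 91.5 ] red front [ 4.51  0.58 56.5 ] move tool x by -1.43 0.05
```

move_arm(series=[2.0, -0.12, 0, 0.5, 0, 0, 0, 2.0, 0, 0, 0.5, 0, 0, 0, 2.0, 0, 0, 0.4, 0, 0, 0, 2.0, 0, 0, 0, 0, 0, 0])

```text
time: 11.15
tool_pos: [0.6273, 0.0546, 0.2038]
tcp_rot: [-0.32, -3.125, 0.0]
wrist_force: [0.6, 0.3, -1.1]
width: 0.317
grip_force: 40.8
```

```bash
cat > prof.py <<'E'
from fit import *
import sys
to([.6251,.0548,.1686],np.radians(78.3))
im,c=shot("wrist",sys.argv[1])
u=int(sys.argv[2]);h=cv2.cvtColor(im,cv2.COLOR_BGR2HSV)
for v in range(int(sys.argv[3]),int(sys.argv[4])):print(v,im[v,u-1:u+2].mean(0).round(),im[v,u-12:u-9].mean(0).round(), im[v,u+9:u+12].mean(0).round())
E
python3 prof.py w9 254 170 222
```

```text
at [0.6273 0.0546 0.2038] t=11.2 F=[ 0.6  0.3 -1.1] w=0.317 g=41 q6=-1.32 shift [ 0.22 -0.03  3.52] fy=78.3 tilt [-0.01 -0.04 -0.  ] turn 0.0
170 [126. 132. 126.] [127. 133. 126.] [126. 132. 126.]
171 [126. 131. 126.] [127. 132. 125.] [126. 131. 125.]
172 [127. 131. 126.] [127. 133. 126.] [126. 131. 125.]
173 [127. 132. 127.] [128. 133. 127.] [127. 132. 126.]
174 [127. 132. 126.] [127. 133. 127.] [127. 133. 126.]
175 [126. 132. 126.] [127. 132. 126.] [126. 131. 126.]
176 [127. 132. 126.] [127. 132. 126.] [127. 132. 126.]
177 [128. 133. 127.] [128. 133. 127.] [128. 133. 127.]
178 [127. 133. 126.] [127. 133. 127.] [160. 167. 160.]
179 [126. 132. 126.] [127. 132. 127.] [184. 192. 184.]
180 [128. 134. 128.] [128. 133. 128.] [187. 195. 187.]
181 [130. 136. 130.] [131. 136. 130.] [180. 186. 180.]
182 [129. 135. 128.] [131. 136. 130.] [168. 174. 167.]
183 [128. 133. 128.] [129. 134. 128.] [166. 172. 165.]
184 [126. 130. 125.] [127. 132. 126.] [164. 170. 163.]
185 [115. 119. 114.] [116. 121. 116.] [150. 154. 148.]
186 [82. 83. 79.] [82. 84. 80.] [102. 103.  98.]
187 [53. 51. 49.] [53. 51. 48
[... 949 characters left out ...]
.]
208 [80. 84. 80.] [82. 85. 82.] [82. 86. 81.]
209 [80. 84. 80.] [83. 85. 81.] [82. 85. 81.]
210 [80. 84. 81.] [83. 86. 82.] [82. 85. 81.]
211 [81. 84. 81.] [82. 85. 81.] [82. 85. 81.]
212 [80. 84. 80.] [82. 85. 82.] [82. 85. 81.]
213 [80. 84. 80.] [82. 85. 82.] [81. 84. 81.]
214 [80. 84. 80.] [82. 85. 82.] [81. 85. 80.]
215 [62. 76. 93.] [63. 77. 94.] [62. 77. 94.]
216 [ 30.  62. 115.] [ 30.  61. 115.] [ 30.  62. 115.]
217 [ 17.  56. 124.] [ 17.  55. 124.] [ 17.  56. 123.]
218 [ 16.  55. 123.] [ 17.  55. 124.] [ 17.  56. 123.]
219 [ 16.  56. 123.] [ 17.  55. 123.] [ 16.  56. 124.]
220 [ 16.  55. 123.] [ 16.  56. 123.] [ 16.  56. 125.]
221 [ 17.  56. 123.] [ 16.  55. 123.] [ 16.  56. 125.]
```

move_arm(series=[2.0, 0.04, 0, 0.3, 0, 0, 0, 2.0, 0, 0, 0.3, 0, 0, 0, 2.0, 0, 0, 0.3, 0, 0, 0, 2.0, 0, 0, 0, 0, 0, 0])

```text
time: 11.7
tool_pos: [0.6268, 0.0548, 0.1946]
tcp_rot: [-0.32, -3.124, 0.0]
wrist_force: [-1.8, -0.4, -1.4]
width: 0.321
grip_force: 40.9
```

```bash
python3 prof.py w10 254 182 206
```

```text
at [0.6268 0.0548 0.1946] t=11.7 F=[-1.8 -0.4 -1.4] w=0.321 g=41 q6=-1.32 shift [ 0.17 -0.03  2.6 ] fy=78.3 tilt [-0.01 -0.05  0.  ] turn 0.0
182 [127. 133. 127.] [128. 133. 128.] [127. 133. 127.]
183 [128. 134. 128.] [129. 133. 129.] [128. 133. 127.]
184 [131. 137. 131.] [131. 137. 131.] [153. 159. 153.]
185 [131. 136. 131.] [131. 138. 131.] [169. 176. 169.]
186 [130. 135. 129.] [131. 136. 130.] [168. 174. 168.]
187 [128. 134. 127.] [130. 134. 129.] [166. 172. 165.]
188 [126. 131. 125.] [127. 132. 126.] [155. 160. 154.]
189 [107. 111. 105.] [109. 112. 107.] [121. 125. 120.]
190 [79. 80. 75.] [73. 73. 69.] [78. 77. 74.]
191 [75. 77. 73.] [55. 53. 50.] [58. 57. 54.]
192 [82. 85. 81.] [70. 71. 67.] [74. 76. 72.]
193 [84. 87. 82.] [82. 85. 81.] [85. 88. 84.]
194 [84. 87. 82.] [82. 85. 81.] [86. 89. 86.]
195 [84. 87. 82.] [81. 85. 81.] [85. 89. 85.]
196 [84. 87. 83.] [82. 86. 82.] [85. 89. 85.]
197 [83. 86. 82.] [82. 86. 82.] [85. 89. 85.]
198 [83. 86. 82.] [83. 87. 83.] [85. 89. 84.]
199 [82. 86. 82.] [84. 87. 83.] [85. 88. 84.]
200 [82. 86. 82.] [83. 87. 83.] [85. 88. 84.]
201 [82. 86. 82.] [83. 87. 83.] [84. 87. 84.]
202 [82. 86. 82.] [83. 87. 83.] [84. 87. 84.]
203 [54. 57. 93.] [55. 58. 93.] [56. 59. 94.]
204 [ 16.  18. 117.] [ 15.  18. 117.] [ 16.  18. 117.]
205 [ 59.  62. 106.] [ 60.  63. 106.] [ 60.  63. 106.]
```

move_arm(series=[2.0, 0, 0, 0.3, 0, 0, 0, 2.0, 0, 0, 0.3, 0, 0, 0, 2.0, 0, 0, 0.3, 0, 0, 0, 2.0, 0, 0, 0, 0, 0, 0])

```text
time: 12.25
tool_pos: [0.6267, 0.0548, 0.1855]
tcp_rot: [-0.32, -3.124, 0.0]
wrist_force: [-2.2, 1.0, -3.1]
width: 0.325
grip_force: 40.8
```

```bash
python3 prof.py w11 254 188 206
```

```text
at [0.6267 0.0548 0.1855] t=12.2 F=[-2.2  1.  -3.1] w=0.325 g=41 q6=-1.32 shift [ 0.16 -0.03  1.69] fy=78.3 tilt [-0.01 -0.06 -0.  ] turn 0.0
188 [133. 139. 133.] [133. 139. 133.] [132. 138. 131.]
189 [131. 137. 131.] [132. 138. 131.] [131. 136. 130.]
190 [130. 135. 129.] [131. 136. 130.] [139. 146. 139.]
191 [129. 133. 128.] [129. 135. 129.] [146. 151. 146.]
192 [127. 132. 126.] [128. 133. 127.] [141. 146. 141.]
193 [106. 111. 106.] [107. 111. 105.] [114. 118. 114.]
194 [84. 88. 83.] [83. 86. 83.] [87. 90. 87.]
195 [84. 88. 83.] [83. 86. 83.] [86. 90. 86.]
196 [84. 88. 83.] [84. 87. 83.] [85. 89. 85.]
197 [84. 87. 83.] [84. 88. 83.] [86. 89. 85.]
198 [83. 87. 83.] [84. 88. 83.] [86. 89. 85.]
199 [83. 87. 83.] [85. 88. 83.] [86. 89. 85.]
200 [84. 87. 83.] [84. 88. 83.] [86. 88. 85.]
201 [83. 86. 83.] [84. 88. 83.] [86. 88. 84.]
202 [83. 87. 83.] [84. 88. 83.] [86. 89. 85.]
203 [56. 58. 94.] [56. 58. 94.] [57. 59. 94.]
204 [ 23.  25. 107.] [ 24.  26. 107.] [ 24.  26. 107.]
205 [63. 66. 96.] [64. 68. 97.] [64. 67. 97.]
```

move_arm(series=[2.0, 0.05, 0, 0.3, 0, 0, 0, 2.0, 0, 0, 0.3, 0, 0, 0, 2.0, 0, 0, 0.3, 0, 0, 0, 2.0, 0, 0, 0.3, 0, 0, 0, 2.0, 0, 0, 0, 0, 0, 0])

```text
time: 12.92
tool_pos: [0.6264, 0.0549, 0.1736]
tcp_rot: [-0.32, -3.125, 0.0]
wrist_force: [-3.8, 0.4, -1.5]
width: 0.325
grip_force: 40.9
```

```bash
python3 prof.py w12 254 194 207
```

```text
at [0.6264 0.0549 0.1736] t=12.9 F=[-3.8  0.4 -1.5] w=0.325 g=41 q6=-1.32 shift [ 0.12 -0.04  0.5 ] fy=78.3 tilt [-0.01 -0.04 -0.  ] turn 0.0
194 [133. 138. 133.] [134. 139. 133.] [132. 138. 131.]
195 [131. 136. 130.] [132. 137. 131.] [130. 136. 130.]
196 [129. 135. 128.] [130. 136. 130.] [128. 134. 127.]
197 [128. 133. 127.] [128. 134. 128.] [128. 133. 126.]
198 [109. 114. 108.] [112. 116. 111.] [108. 112. 107.]
199 [86. 90. 86.] [90. 94. 89.] [86. 90. 86.]
200 [84. 88. 84.] [85. 89. 84.] [86. 89. 85.]
201 [85. 88. 84.] [85. 89. 84.] [86. 90. 86.]
202 [78. 81. 86.] [85. 88. 84.] [76. 79. 88.]
203 [49. 51. 96.] [56. 59. 95.] [44. 46. 97.]
204 [ 25.  27. 116.] [ 24.  26. 108.] [ 24.  28. 116.]
205 [ 64.  67. 105.] [64. 68. 98.] [ 65.  68. 105.]
206 [84. 87. 82.] [85. 89. 84.] [86. 88. 85.]
```

move_arm(series=[2.0, 0.1, 0, 0, 0, 0, 0, 2.0, 0, 0, 0.3, 0, 0, 0, 2.0, 0, 0, 0.1, 0, 0, 0, 2.0, 0, 0, 0, 0, 0, 0, 2.0, 0, 0, 0, 0, 0, 0])

```text
time: 13.6
tool_pos: [0.626, 0.055, 0.1703]
tcp_rot: [0.32, 3.124, 0.0]
wrist_force: [-0.2, 0.5, -1.0]
width: 0.323
grip_force: 40.9
```

```bash
python3 prof.py w13 254 196 207
```

```text
at [0.626  0.055  0.1703] t=13.6 F=[-0.2  0.5 -1. ] w=0.323 g=41 q6=-1.32 shift [ 0.09 -0.04  0.17] fy=78.3 tilt [ 0.01  0.05 -0.  ] turn 0.0
196 [132. 137. 132.] [133. 139. 132.] [131. 137. 131.]
197 [132. 136. 131.] [132. 137. 131.] [130. 136. 130.]
198 [129. 134. 127.] [129. 135. 129.] [129. 134. 128.]
199 [128. 132. 127.] [128. 134. 128.] [123. 127. 121.]
200 [107. 111. 106.] [107. 112. 107.] [102. 106. 101.]
201 [84. 88. 84.] [85. 88. 84.] [86. 90. 86.]
202 [84. 88. 84.] [85. 88. 85.] [85. 89. 85.]
203 [56. 59. 95.] [56. 59. 95.] [57. 60. 96.]
204 [ 16.  18. 119.] [ 16.  18. 119.] [ 16.  18. 119.]
205 [ 60.  63. 108.] [ 62.  64. 108.] [ 61.  64. 108.]
206 [84. 87. 83.] [86. 88. 84.] [85. 88. 85.]
```

move_arm(series=[2.0, 0.02, 0, 0.2, 0, 0, 0, 2.0, 0, 0, 0, 0, 0, 0, 2.0, 0, 0, 0, 0, 0, 0, 2.0, 0, 0, 0, 0, 0, 0, 2.0, 0, 0, 0, 0, 0, 0])

```text
time: 14.28
tool_pos: [0.6256, 0.0551, 0.1684]
tcp_rot: [0.32, 3.125, -0.0]
wrist_force: [-0.5, -0.0, -0.7]
width: 0.323
grip_force: 40.8
```

```bash
python3 prof.py w14 254 198 207; python3 - <<'E'
from h import *
im=cv2.imread("pics/w14.png");cv2.imwrite("pics/w14b.png",cv2.resize(im[150:250,190:323],(798,600),interpolation=cv2.INTER_CUBIC))
E
```

```text
at [0.6256 0.0551 0.1684] t=14.3 F=[-0.5 -0.  -0.7] w=0.323 g=41 q6=-1.32 shift [ 0.05 -0.04 -0.02] fy=78.3 tilt [0.   0.02 0.  ] turn 0.0
198 [131. 137. 131.] [133. 138. 132.] [131. 136. 130.]
199 [129. 135. 129.] [131. 136. 130.] [129. 134. 128.]
200 [127. 133. 127.] [129. 134. 128.] [127. 133. 126.]
201 [116. 120. 115.] [117. 122. 117.] [111. 116. 111.]
202 [93. 97. 93.] [ 96. 100.  96.] [91. 95. 91.]
203 [60. 63. 92.] [61. 63. 93.] [61. 64. 93.]
204 [ 22.  25. 109.] [ 22.  25. 109.] [ 23.  26. 109.]
205 [ 60.  63. 101.] [ 52.  55. 107.] [ 61.  64. 101.]
206 [84. 87. 83.] [80. 82. 90.] [85. 89. 85.]
```

View pics/w14b.png

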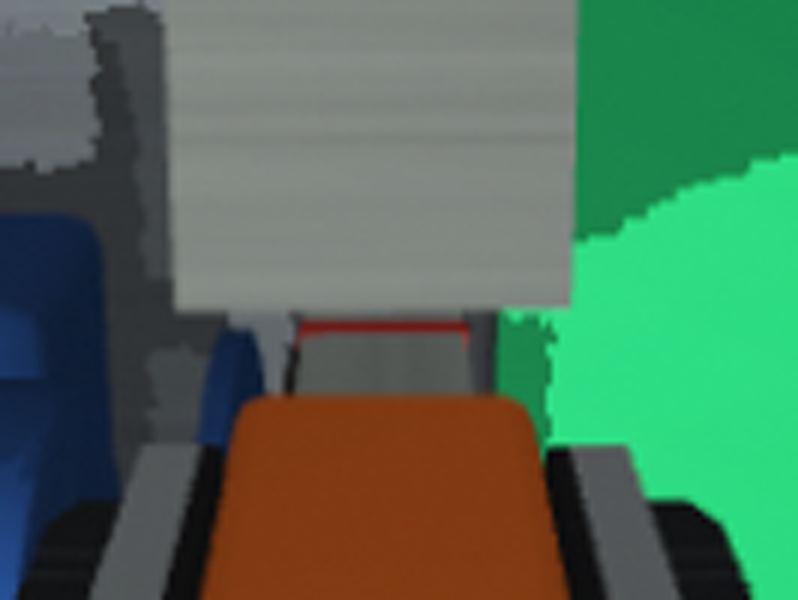

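move_arm(series=[2.0, 0, 0, 0, 0, 0, 0, 2.0, 0, 0, 0, 0, 0, 0, 2.0, 0, 0, 0, 0, 0, 0, 2.0, 0, 0, 0, 0, 0, 0, 2.0, 0, 0, 0, 0, 0, 0])

```text
time: 14.95
tool_pos: [0.6255, 0.0551, 0.1683]
tcp_rot: [-0.32, -3.125, 0.0]
wrist_force: [-0.2, 0.0, -0.9]
width: 0.324
grip_force: 40.8
```

move_arm(series=[2.0, 0, 0, 0.1, 0, 0, 0, 2.0, 0, 0, 0, 0, 0, 0, 2.0, 0, 0, 0, 0, 0, 0, 2.0, 0, 0, 0, 0, 0, 0, 2.0, 0, 0, 0, 0, 0, 0])

```text
time: 15.58
tool_pos: [0.6255, 0.0551, 0.1673]
tcp_rot: [0.32, 3.125, 0.0]
wrist_force: [-0.2, -0.3, -0.8]
width: 0.324
grip_force: 40.8
```

move_arm(series=[2.0, 0, 0, 0, 0, 0, 0, 2.0, 0, 0, 0, 0, 0, 0, 2.0, 0, 0, 0, 0, 0, 0, 2.0, 0, 0, 0, 0, 0, 0, 2.0, 0, 0, 0, 0, 0, 0])

```text
time: 16.2
tool_pos: [0.6255, 0.0551, 0.1673]
tcp_rot: [0.32, 3.125, -0.0]
wrist_force: [0.3, -0.2, -0.2]
width: 0.327
grip_force: 40.8
```

move_arm(series=[2.0, 0, 0, -0.5, 0, 0, 0, 2.0, 0, 0, -2, 0, 0, 0, 2.0, 0, 0, -3, 0, 0, 0, 2.0, 0, 0, -3, 0, 0, 0, 2.0, 0, 0, -3, 0, 0, 0])

```text
time: 16.82
tool_pos: [0.6258, 0.0551, 0.2853]
tcp_rot: [0.319, 3.123, 0.001]
wrist_force: [0.1, 0.3, -0.3]
width: 0.324
grip_force: 40.8
```

move_arm(series=[2.0, 0, -3.9, -0.6, 0, 0, 0, 2.0, 0, -3.8, 0, 0, 0, 0, 2.0, 0, -3.8, 0, 0, 0, 0, 2.0, 0, -3.8, 0, 0, 0, 0, 2.0, 0, -3.8, 0, 0, 0, 0])

```text
time: 17.45
tool_pos: [0.5868, -0.1332, 0.2904]
tcp_rot: [0.319, 3.123, -0.001]
wrist_force: [1.0, 0.5, -0.3]
width: 0.325
grip_force: 40.9
```

move_arm(series=[2.0, 0, 0, 2, 0, 0, 0, 2.0, 0, 0, 2, 0, 0, 0, 2.0, 0, 0, 2, 0, 0, 0, 2.0, 0, 0, 0, 0, 0, 0, 2.0, 0, 0, 0, 0, 0, 0])

```text
time: 18.08
tool_pos: [0.5871, -0.1313, 0.2282]
tcp_rot: [-0.318, -3.125, -0.0]
wrist_force: [0.6, -0.2, -1.1]
width: 0.32
grip_force: 40.8
```

```bash
python3 prof.py w15 254 176 196;  python3 - <<'E'
from h import *
im=cv2.imread("pics/w15.png");c=np.load("pics/w15.npy",allow_pickle=True).item();g=im[...,1].astype(int)
for v in(178,182):print(v,[int(x) for x in im[v,205:310:1,1]])
print(im[150:176,254,1])
E
```

```text
at [ 0.5871 -0.1313  0.2282] t=18.1 F=[ 0.6 -0.2 -1.1] w=0.320 g=41 q6=-1.63 shift [ 0.02 18.99  5.96] fy=78.4 tilt [ 0.   -0.01  0.  ] turn 0.1
176 [125. 130. 123.] [175. 182. 175.] [184. 190. 183.]
177 [127. 132. 126.] [186. 193. 185.] [188. 195. 187.]
178 [163. 169. 162.] [187. 194. 186.] [188. 195. 188.]
179 [187. 193. 186.] [186. 193. 186.] [186. 194. 186.]
180 [184. 191. 183.] [183. 190. 183.] [184. 191. 184.]
181 [166. 172. 165.] [171. 178. 171.] [167. 173. 166.]
182 [109. 112. 107.] [135. 137. 130.] [110. 112. 108.]
183 [51. 49. 46.] [103. 100.  95.] [51. 49. 46.]
184 [52. 50. 47.] [106. 102.  97.] [53. 50. 48.]
185 [53. 50. 48.] [107. 103.  97.] [53. 51. 48.]
186 [52. 50. 48.] [105. 102.  97.] [52. 50. 47.]
187 [66. 69. 68.] [101. 100.  96.] [57. 57. 55.]
188 [88. 95. 96.] [ 98. 104. 103.] [67. 68. 67.]
189 [101. 109. 111.] [103. 111. 113.] [74. 77. 77.]
190 [103. 111. 112.] [109. 117. 119.] [79. 82. 83.]
191 [90. 95. 94.] [111. 119. 121.] [82. 85. 85.]
192 [79. 83. 79.] [ 97. 103. 103.] [82. 86. 84.]
193 [80. 84. 80.] [82. 85. 82.] [82. 85. 81.]
194 [81. 84. 80.] [83. 86. 8
[... 467 characters left out ...]
51, 51, 51, 51, 51, 47, 28, 28, 30, 30, 31, 30, 32, 32, 33, 32, 32, 32, 32, 33, 32, 33, 32, 33]
182 [208, 207, 207, 208, 208, 208, 207, 207, 208, 208, 207, 207, 208, 207, 208, 208, 207, 207, 207, 207, 207, 208, 202, 198, 198, 197, 198, 198, 186, 183, 183, 169, 127, 124, 129, 132, 136, 137, 137, 138, 138, 138, 138, 117, 112, 113, 112, 112, 112, 113, 111, 112, 112, 112, 113, 112, 113, 112, 112, 112, 111, 116, 120, 119, 120, 120, 116, 115, 117, 120, 121, 114, 127, 95, 79, 97, 99, 99, 98, 98, 99, 98, 51, 49, 50, 49, 43, 27, 26, 27, 28, 30, 31, 32, 32, 33, 33, 33, 33, 33, 34, 34, 34, 34, 34]
[132 130 129 128 126 126 127 130 129 126 125 129 131 130 131 131 131 130
 129 128 130 129 129 129 129 129]
```

move_arm(series=[2.0, 0, 0, 1.2, 0, 0, 0, 2.0, 0, 0, 1.2, 0, 0, 0, 2.0, 0, 0, 0, 0, 0, 0, 2.0, 0, 0, 0, 0, 0, 0])

```text
time: 18.62
tool_pos: [0.5866, -0.1319, 0.2041]
tcp_rot: [-0.32, -3.125, -0.0]
wrist_force: [1.1, -0.0, -0.1]
width: 0.319
grip_force: 40.8
```

```bash
python3 prof.py w16 254 180 200;  python3 - <<'E'
from fit import *
print("ref",X(254,201.6,.1684-.115),X(254,200.3,.1703-.115),"w9 +2.1",X(254,186.1,.2030-.115)+[2.1,0,0])
for z in(.2282,.2303):print(X(254,182.1,z-.115))
E
```

```text
at [ 0.5866 -0.1319  0.2041] t=18.6 F=[ 1.1 -0.  -0.1] w=0.319 g=41 q6=-1.63 shift [1.000e-02 1.906e+01 3.550e+00] fy=78.3 tilt [ 0.   -0.04  0.  ] turn 0.0
180 [128. 133. 127.] [128. 133. 127.] [128. 133. 127.]
181 [128. 133. 127.] [128. 133. 127.] [138. 144. 137.]
182 [127. 132. 127.] [128. 132. 127.] [144. 151. 144.]
183 [128. 133. 127.] [128. 132. 127.] [146. 151. 145.]
184 [131. 136. 130.] [131. 136. 130.] [148. 154. 147.]
185 [131. 137. 131.] [131. 137. 131.] [141. 147. 141.]
186 [130. 136. 129.] [131. 136. 130.] [129. 134. 129.]
187 [128. 134. 127.] [129. 134. 129.] [127. 133. 126.]
188 [125. 131. 125.] [127. 132. 126.] [135. 140. 134.]
189 [107. 111. 106.] [122. 125. 119.] [126. 130. 124.]
190 [76. 76. 72.] [114. 112. 107.] [84. 85. 81.]
191 [72. 73. 70.] [108. 105.  99.] [56. 53. 51.]
192 [82. 85. 81.] [95. 95. 91.] [71. 72. 69.]
193 [83. 86. 82.] [84. 87. 83.] [84. 88. 83.]
194 [83. 86. 82.] [84. 87. 83.] [85. 89. 84.]
195 [83. 86. 82.] [83. 87. 83.] [85. 89. 85.]
196 [83. 86. 82.] [84. 87. 83.] [85. 88. 84.]
197 [83. 86. 82.] [84. 87. 83.] [85. 88. 84.]
198 [83. 86. 82.] [83. 86. 82.] [85. 88. 85.]
199 [82. 85. 82.] [83. 86. 82.] [84. 88. 84.]
ref [ 7.66896818  0.4237421  53.4       ] [ 7.98768223  0.42392931 55.3       ] w9 +2.1 [11.53981973  0.4275973  88.        ]
[  6.55044321   0.43065887 113.2       ]
[  6.04449938   0.43091849 115.3       ]
```

move_arm(series=[2.0, 0, 0, 0.4, 0, 0, 0, 2.0, 0, 0, 0.4, 0, 0, 0, 2.0, 0, 0, 0.4, 0, 0, 0, 2.0, 0, 0, 0, 0, 0, 0])

```text
time: 19.18
tool_pos: [0.5866, -0.1319, 0.1917]
tcp_rot: [-0.32, -3.125, -0.0]
wrist_force: [-0.6, 0.0, -1.5]
width: 0.319
grip_force: 40.8
```

```bash
python3 prof.py w17 254 188 206
```

```text
at [ 0.5866 -0.1319  0.1917] t=19.2 F=[-0.6  0.  -1.5] w=0.319 g=41 q6=-1.63 shift [1.000e-02 1.906e+01 2.310e+00] fy=78.3 tilt [ 0.   -0.04  0.  ] turn 0.0
188 [132. 137. 131.] [132. 137. 131.] [131. 137. 130.]
189 [133. 139. 133.] [133. 139. 133.] [133. 138. 131.]
190 [132. 138. 132.] [133. 138. 132.] [155. 161. 154.]
191 [131. 136. 130.] [132. 137. 131.] [169. 176. 169.]
192 [130. 134. 128.] [130. 136. 129.] [167. 174. 167.]
193 [127. 132. 126.] [128. 134. 128.] [157. 163. 157.]
194 [106. 110. 105.] [107. 112. 107.] [120. 125. 120.]
195 [85. 88. 84.] [85. 88. 84.] [86. 90. 86.]
196 [85. 88. 84.] [85. 88. 84.] [87. 90. 86.]
197 [85. 88. 84.] [85. 88. 84.] [86. 90. 86.]
198 [84. 88. 84.] [85. 88. 84.] [86. 90. 86.]
199 [84. 88. 83.] [85. 88. 84.] [86. 89. 86.]
200 [84. 87. 83.] [84. 88. 84.] [86. 89. 86.]
201 [84. 87. 84.] [85. 88. 84.] [85. 89. 86.]
202 [84. 88. 84.] [85. 88. 84.] [86. 89. 85.]
203 [60. 63. 92.] [60. 63. 92.] [61. 63. 93.]
204 [ 22.  25. 108.] [ 21.  24. 108.] [ 22.  25. 109.]
205 [ 59.  62. 100.] [ 48.  51. 109.] [ 61.  64. 101.]
```

Free of contact; continue down and hold.

move_arm(series=[2.0, 0, 0, 0.4, 0, 0, 0, 2.0, 0, 0, 0.4, 0, 0, 0, 2.0, 0, 0, 0.4, 0, 0, 0, 2.0, 0, 0, 0, 0, 0, 0])

```text
time: 19.73
tool_pos: [0.5864, -0.1318, 0.1796]
tcp_rot: [-0.32, -3.124, -0.0]
wrist_force: [-0.8, 1.0, -0.3]
width: 0.321
grip_force: 40.8
```

```bash
python3 prof.py w18 254 196 206
```

```text
at [ 0.5864 -0.1318  0.1796] t=19.7 F=[-0.8  1.  -0.3] w=0.321 g=41 q6=-1.63 shift [-1.000e-02  1.906e+01  1.100e+00] fy=78.3 tilt [ 0.   -0.06  0.  ] turn 0.0
196 [132. 137. 131.] [133. 138. 132.] [131. 137. 130.]
197 [130. 135. 129.] [130. 136. 130.] [130. 135. 129.]
198 [123. 127. 122.] [129. 135. 129.] [124. 127. 122.]
199 [102. 106. 101.] [109. 114. 108.] [103. 107. 103.]
200 [85. 88. 84.] [86. 89. 85.] [87. 91. 86.]
201 [85. 88. 85.] [86. 89. 85.] [86. 90. 86.]
202 [85. 88. 85.] [85. 89. 85.] [87. 90. 86.]
203 [60. 63. 92.] [60. 63. 93.] [61. 64. 93.]
204 [ 22.  25. 109.] [ 22.  25. 109.] [ 23.  26. 110.]
205 [ 60.  63. 100.] [ 48.  51. 110.] [ 62.  65. 102.]
```

move_arm(series=[2.0, -0.06, 0, 0.3, 0, 0, 0, 2.0, 0, 0, 0.3, 0, 0, 0, 2.0, 0, 0, 0.2, 0, 0, 0, 2.0, 0, 0, 0, 0, 0, 0])

```text
time: 20.27
tool_pos: [0.5872, -0.132, 0.1719]
tcp_rot: [-0.32, -3.125, -0.0]
wrist_force: [-0.3, 0.1, -1.1]
width: 0.32
grip_force: 40.8
```

```bash
python3 prof.py w19 254 196 208
```

```text
at [ 0.5872 -0.132   0.1719] t=20.3 F=[-0.3  0.1 -1.1] w=0.320 g=41 q6=-1.63 shift [ 0.07 19.06  0.33] fy=78.3 tilt [ 0.   -0.04 -0.  ] turn 0.0
196 [136. 141. 135.] [136. 141. 135.] [135. 140. 134.]
197 [134. 139. 133.] [134. 140. 134.] [133. 138. 132.]
198 [133. 137. 132.] [132. 139. 132.] [131. 137. 131.]
199 [130. 135. 129.] [131. 137. 131.] [130. 135. 129.]
200 [129. 134. 127.] [130. 136. 130.] [129. 134. 127.]
201 [108. 112. 106.] [108. 113. 108.] [108. 113. 108.]
202 [85. 89. 85.] [86. 89. 85.] [87. 90. 87.]
203 [60. 64. 93.] [61. 64. 93.] [61. 65. 94.]
204 [ 22.  25. 109.] [ 22.  26. 110.] [ 23.  25. 110.]
205 [ 60.  63. 101.] [ 50.  53. 112.] [ 62.  65. 102.]
206 [84. 88. 84.] [78. 81. 96.] [86. 89. 85.]
207 [84. 88. 83.] [86. 89. 85.] [86. 89. 85.]
```

move_arm(series=[2.0, 0, 0, 0.3, 0, 0, 0, 2.0, 0, 0, 0, 0, 0, 0, 2.0, 0, 0, 0, 0, 0, 0, 2.0, 0, 0, 0, 0, 0, 0, 2.0, 0, 0, 0, 0, 0, 0])

```text
time: 20.95
tool_pos: [0.5874, -0.1321, 0.1694]
tcp_rot: [0.32, 3.125, -0.0]
wrist_force: [-0.3, 0.4, -1.7]
width: 0.32
grip_force: 40.8
```

move_arm(series=[2.0, 0, 0, 0, 0, 0, 0, 2.0, 0, 0, 0, 0, 0, 0, 2.0, 0, 0, 0, 0, 0, 0, 2.0, 0, 0, 0, 0, 0, 0, 2.0, 0, 0, 0, 0, 0, 0])

```text
time: 21.58
tool_pos: [0.5874, -0.132, 0.1693]
tcp_rot: [-0.32, -3.125, -0.0]
wrist_force: [0.4, 0.1, -1.9]
width: 0.324
grip_force: 40.8
```

```bash
python3 prof.py w20 254 200 207
```

```text
at [ 0.5874 -0.132   0.1693] t=21.6 F=[ 0.4  0.1 -1.9] w=0.324 g=41 q6=-1.63 shift [ 0.09 19.06  0.07] fy=78.3 tilt [ 0. -0.  0.] turn 0.0
200 [130. 135. 129.] [130. 136. 130.] [130. 135. 129.]
201 [123. 129. 122.] [130. 135. 129.] [124. 128. 123.]
202 [102. 106. 102.] [108. 113. 108.] [103. 107. 102.]
203 [61. 64. 93.] [60. 63. 93.] [62. 65. 94.]
204 [ 22.  25. 110.] [ 22.  25. 110.] [ 23.  26. 110.]
205 [ 61.  64. 101.] [ 49.  52. 110.] [ 62.  65. 102.]
206 [84. 88. 84.] [78. 81. 93.] [86. 89. 85.]
```

move_arm(series=[2.0, 0, 0, 0.1, 0, 0, 0, 2.0, 0, 0, 0, 0, 0, 0, 2.0, 0, 0, 0, 0, 0, 0, 2.0, 0, 0, 0, 0, 0, 0, 2.0, 0, 0, 0, 0, 0, 0])

```text
time: 22.25
tool_pos: [0.5874, -0.1321, 0.1683]
tcp_rot: [0.32, 3.125, -0.0]
wrist_force: [-0.5, 0.6, -0.4]
width: 0.324
grip_force: 40.8
```

move_arm(series=[2.0, 0, 0, -0.5, 0, 0, 0, 2.0, 0, 0, -2, 0, 0, 0, 2.0, 0, 0, -3, 0, 0, 0, 2.0, 0, 0, -3, 0, 0, 0, 2.0, 0, 0, -3.5, 0, 0, 0])

```text
time: 22.88
tool_pos: [0.5873, -0.132, 0.2907]
tcp_rot: [0.32, 3.125, -0.0]
wrist_force: [0.6, -0.9, -0.6]
width: 0.319
grip_force: 40.8
```

move_arm(series=[2.0, 1.2, 5.0, 0, 0, 0, 0, 2.0, 1.2, 5.0, 0, 0, 0, 0, 2.0, 1.2, 5.0, 0, 0, 0, 0, 2.0, 1.2, 5.0, 0, 0, 0, 0, 2.0, 1.2, 5.0, 0, 0, 0, 0])

```text
time: 23.5
tool_pos: [0.5793, 0.1266, 0.2905]
tcp_rot: [0.32, 3.123, 0.001]
wrist_force: [-0.0, 0.1, -0.5]
width: 0.32
grip_force: 40.8
```

move_arm(series=[2.0, 1.2, 5.0, 0, 0, 0, 0, 2.0, 1.2, 5.0, 0, 0, 0, 0, 2.0, 1.2, 5.0, 0, 0, 0, 0, 2.0, 1.2, 5.0, 0, 0, 0, 0, 2.0, 1.1, 4.9, 0, 0, 0, 0])

```text
time: 24.12
tool_pos: [0.5719, 0.3826, 0.2904]
tcp_rot: [0.319, 3.124, 0.002]
wrist_force: [0.9, -0.3, -1.7]
width: 0.324
grip_force: 40.8
```

move_arm(series=[2.0, 0, 0, 0, 0, 0, -10, 2.0, 0, 0, 0, 0, 0, -10, 2.0, 0, 0, 0, 0, 0, -10, 2.0, 0, 0, 0, 0, 0, -9.8, 2.0, 0, 0, 0, 0, 0, 0])

```text
time: 24.75
tool_pos: [0.5721, 0.3809, 0.29]
tcp_rot: [-0.76, 3.047, 0.001]
wrist_force: [-0.6, -0.4, 0.1]
width: 0.322
grip_force: 40.8
```

```bash
python3 - <<'E'
from fit import *
to([.572,.3808,.2731],np.radians(118.1))
E
```

```text
at [0.5721 0.3809 0.29  ] t=24.8 F=[-0.6 -0.4  0.1] w=0.322 g=41 q6=-1.51 shift [ 0.02 -0.    1.69] fy=118.0 tilt [ 0.    0.09 -0.  ] turn -0.1
```

move_arm(series=[2.0, 0, 0, 0.9, 0, 0, 0, 2.0, 0, 0, 0.8, 0, 0, 0, 2.0, 0, 0, 0, 0, 0, 0, 2.0, 0, 0, 0, 0, 0, 0])

```text
time: 25.25
tool_pos: [0.5718, 0.3806, 0.271]
tcp_rot: [0.762, -3.047, 0.0]
wrist_force: [-0.7, 0.2, -1.4]
width: 0.325
grip_force: 40.8
```

```bash
cat > cmpst.py <<'E'
from fit import *
import sys
to([.572,.3808,.2731],np.radians(118.1))
im,c=shot("wrist",sys.argv[1])
def slot(im,v0,v1):
    hsv=cv2.cvtColor(im,cv2.COLOR_BGR2GRAY)
    r=cv2.resize(hsv[v0:v1,225:285],None,fx=4,fy=4,interpolation=cv2.INTER_CUBIC)
    return r
ref=cv2.cvtColor(cv2.imread("pics/w6.png"),cv2.COLOR_BGR2GRAY);t=ref[156:174,236:272];g=cv2.cvtColor(im,cv2.COLOR_BGR2GRAY)
up=lambda a:cv2.resize(a,None,fx=5,fy=5,interpolation=cv2.INTER_CUBIC)
m=cv2.matchTemplate(up(g[140:192,215:292]),up(t),cv2.TM_CCOEFF_NORMED);_,s,_,p=cv2.minMaxLoc(m)
print("score",s,"shift px u,v",p[0]/5+215-236,p[1]/5+140-156)
for n,i in(("ref",ref),("new",g)):
    print(n,"red v",[int(x) for x in (cv2.imread("pics/w6.png") if n=="ref" else im)[200:208,254,2]],"slot col",[int(x) for x in i[156:175,254]])
E
python3 cmpst.py w21
```

```text
at [0.5718 0.3806 0.271 ] t=25.2 F=[-0.7  0.2 -1.4] w=0.325 g=41 q6=-1.51 shift [-0.03  0.01 -0.21] fy=118.1 tilt [-0.   -0.03  0.  ] turn -0.0
score 0.9784823656082153 shift px u,v 0.0 1.0
ref red v [68, 68, 68, 75, 89, 89, 75, 67] slot col [23, 23, 23, 22, 17, 10, 9, 8, 8, 7, 8, 10, 14, 20, 23, 23, 24, 24, 24]
new red v [68, 68, 67, 74, 89, 82, 68, 67] slot col [22, 24, 24, 23, 21, 16, 10, 7, 9, 7, 8, 8, 10, 13, 19, 23, 23, 23, 23]
```

move_arm(series=[2.0, 0, 0, 4, 0, 0, 0, 2.0, 0, 0, 4, 0, 0, 0, 2.0, 0, 0, 3.5, 0, 0, 0, 2.0, 0, 0, 0, 0, 0, 0])

```text
time: 25.8
tool_pos: [0.5695, 0.3793, 0.1524]
tcp_rot: [0.761, -3.041, 0.004]
wrist_force: [0.2, -0.5, -1.5]
width: 0.325
grip_force: 40.8
```

move_arm(series=[2.0, 0, 0, 0.3, 0, 0, 0, 2.0, 0, 0, 0.3, 0, 0, 0, 2.0, 0, 0, 0.3, 0, 0, 0, 2.0, 0, 0, 0.3, 0, 0, 0, 2.0, 0, 0, 0, 0, 0, 0])

```text
time: 26.42
tool_pos: [0.5717, 0.3806, 0.144]
tcp_rot: [0.763, -3.047, 0.0]
wrist_force: [0.9, -0.6, -1.0]
width: 0.327
grip_force: 40.8
```

```bash
python3 prof.py w22 254 182 210
```

```text
at [0.5717 0.3806 0.144 ] t=26.4 F=[ 0.9 -0.6 -1. ] w=0.327 g=41 q6=-1.51 shift [ 10.65 -31.25  -2.45] fy=118.1 tilt [-0.   -0.03 -0.  ] turn 39.8
182 [16. 14. 14.] [15. 14. 14.] [15. 14. 13.]
183 [16. 14. 14.] [15. 13. 13.] [15. 14. 14.]
184 [15. 12. 13.] [16. 13. 14.] [15. 13. 14.]
185 [15. 12. 14.] [15. 14. 14.] [15. 14. 14.]
186 [16. 13. 14.] [15. 13. 13.] [15. 13. 13.]
187 [15. 13. 13.] [18. 17. 16.] [15. 14. 13.]
188 [13. 13. 12.] [20. 18. 18.] [13. 12. 12.]
189 [13. 11. 11.] [16. 14. 14.] [12. 10. 10.]
190 [19. 18. 17.] [11.  9.  9.] [11. 10. 10.]
191 [54. 56. 54.] [12. 12. 11.] [14. 13. 12.]
192 [75. 79. 75.] [52. 54. 51.] [52. 55. 51.]
193 [77. 80. 76.] [74. 77. 74.] [76. 80. 76.]
194 [77. 79. 75.] [74. 77. 73.] [79. 82. 79.]
195 [76. 80. 75.] [74. 78. 74.] [79. 82. 78.]
196 [77. 80. 76.] [76. 79. 75.] [78. 82. 78.]
197 [77. 80. 76.] [76. 79. 75.] [78. 81. 78.]
198 [77. 79. 76.] [76. 79. 76.] [78. 82. 78.]
199 [76. 79. 76.] [76. 80. 76.] [78. 82. 78.]
200 [76. 79. 75.] [77. 80. 76.] [78. 81. 78.]
201 [76. 79. 76.] [77. 80. 76.] [77. 81. 77.]
202 [76. 79. 76.] [77. 80. 76.] [77. 81. 77.]
203 [53. 56. 82.] [53. 56. 83.] [55. 58. 84.]
204 [20. 22. 98.] [20. 22. 99.] [20. 22. 99.]
205 [53. 56. 91.] [55. 57. 91.] [55. 58. 91.]
206 [75. 78. 74.] [77. 80. 76.] [77. 80. 76.]
207 [76. 78. 74.] [77. 80. 76.] [77. 80. 76.]
208 [75. 78. 74.] [77. 80. 76.] [76. 79. 75.]
209 [75. 78. 75.] [76. 79. 75.] [76. 79. 75.]
```

move_arm(series=[2.0, 0, 0, 0.4, 0, 0, 0, 2.0, 0, 0, 0.4, 0, 0, 0, 2.0, 0, 0, 0.4, 0, 0, 0, 2.0, 0, 0, 0, 0, 0, 0])

```text
time: 26.98
tool_pos: [0.5715, 0.3805, 0.1315]
tcp_rot: [0.763, -3.046, 0.001]
wrist_force: [-0.2, -0.6, -0.3]
width: 0.329
grip_force: 40.8
```

move_arm(series=[2.0, 0, 0, 0.4, 0, 0, 0, 2.0, 0, 0, 0.4, 0, 0, 0, 2.0, 0, 0, 0.4, 0, 0, 0, 2.0, 0, 0, 0.4, 0, 0, 0, 2.0, 0, 0, 0, 0, 0, 0])

```text
time: 27.6
tool_pos: [0.5715, 0.3805, 0.1156]
tcp_rot: [0.763, -3.046, 0.001]
wrist_force: [0.4, 0.2, -1.9]
width: 0.322
grip_force: 40.8
```

move_arm(series=[2.0, 0, 0, 0.4, 0, 0, 0, 2.0, 0, 0, 0.3, 0, 0, 0, 2.0, 0, 0, 0.2, 0, 0, 0, 2.0, 0, 0, 0, 0, 0, 0])

```text
time: 28.1
tool_pos: [0.5717, 0.3806, 0.107]
tcp_rot: [0.763, -3.047, 0.0]
wrist_force: [-0.1, -1.0, -0.9]
width: 0.324
grip_force: 40.8
```

move_arm(series=[2.0, 0, 0, 0.2, 0, 0, 0, 2.0, 0, 0, 0.2, 0, 0, 0, 2.0, 0, 0, 0, 0, 0, 0])

```text
time: 28.48
tool_pos: [0.5721, 0.3809, 0.1038]
tcp_rot: [-0.763, 3.047, 0.0]
wrist_force: [-0.0, -0.6, 1.8]
width: 0.317
grip_force: 41.2
```

move_arm(series=[2.0, 0, 0, 0.1, 0, 0, 0, 2.0, 0, 0, 0.1, 0, 0, 0, 2.0, 0, 0, 0, 0, 0, 0, 8.5, 0, 0, 0, 0, 0, 0, 8.5, 0, 0, 0, 0, 0, 0])

```text
time: 29.1
tool_pos: [0.5717, 0.3806, 0.1009]
tcp_rot: [0.763, -3.047, 0.0]
wrist_force: [-0.2, 0.4, -0.3]
width: 0.735
grip_force: 0.0
```

move_arm(series=[8.5, 0, 0, 0, 0, 0, 0, 8.5, 0, 0, 0, 0, 0, 0, 8.5, 0, 0, -3, 0, 0, 0, 8.5, 0, 0, -5, 0, 0, 0, 8.5, 0, 0, -5, 0, 0, 0])

```text
time: 29.72
tool_pos: [0.5715, 0.3805, 0.2318]
tcp_rot: [0.763, -3.046, 0.001]
wrist_force: [0.1, 1.0, 0.0]
width: 0.992
grip_force: 0.0
```

move_arm(series=[8.5, -3, 0, -1.5, 0, 0, 0, 8.5, -2.5, 0, 0, 0, 0, 0, 8.5, 0, 0, 0, 0, 0, 0])

```text
time: 30.1
tool_pos: [0.6213, 0.407, 0.246]
tcp_rot: [-0.763, 3.047, 0.0]
wrist_force: [-0.9, 0.7, -0.3]
width: 0.989
grip_force: 0.0
```

```bash
python3 - <<'E'
from fit import *
to([.6239,.4036,.247],np.radians(117.3))
im,c=shot("wrist","w23");C=np.load("pics/w23.npy",allow_pickle=True).item()
a=cv2.imread("pics/w3.png")
def rng(im,c):
    h=cv2.cvtColor(im,cv2.COLOR_BGR2HSV);m=(h[...,0]>3)&(h[...,0]<16)&(h[...,1]>190);m[:90]=0;m[150:]=0;m[:,220:]=m[:,220:]&(np.arange(220,512)<300)
    n,l,s,ce=cv2.connectedComponentsWithStats(m.astype(np.uint8));i=1+s[1:,4].argmax()
    x,y,w,hh,_=s[i];print(s[i],ce[i],onz(c,ce[i],.135,True).round(4))
rng(a,np.load("pics/w3.npy",allow_pickle=True).item());rng(im,c)
E
```

```text
at [0.6213 0.407  0.246 ] t=30.1 F=[-0.9  0.7 -0.3] w=0.989 g=0 q6=-1.51 shift [-0.06 -0.42 -0.1 ] fy=118.1 tilt [-0.    0.02 -0.  ] turn 0.8
[241 113  34  20 611] [257.42062193 122.66775777] [0.5716 0.3806 0.135 ]
[237 105  34  18 582] [253.55670103 113.30068729] [0.5641 0.3769 0.135 ]
```

```bash
python3 - <<'E'
from fit import *
for n in("w3","w23"):
    im=cv2.imread(f"pics/{n}.png");c=np.load(f"pics/{n}.npy",allow_pickle=True).item()
    K,R,t=cam(c);print(n,"cam",(-R.T@t).round(4))
    h=cv2.cvtColor(im,cv2.COLOR_BGR2HSV);roi=np.zeros(h.shape[:2],bool);roi[70:160,205:310]=1
    m=roi&(h[...,1]<60)&(h[...,2]>75)
    N,l,s,ce=cv2.connectedComponentsWithStats(m.astype(np.uint8))
    P=[]
    for i in range(1,N):
        if 12<s[i,4]<150: p=onz(c,ce[i],.076,True);P.append(p);print(s[i],ce[i].round(1),p.round(4)[:2])
    print(np.mean(P,0).round(4))
    # dark stand top quad
    g=roi&(h[...,2]<60)&((h[...,0]<35)|(h[...,0]>90)|(h[...,1]<80))
    # handle top (bright) vs all
    o=roi&(h[...,0]>3)&(h[...,0]<18)&(h[...,1]>190)
    print("orange by row",[(v,int(o[v].sum()),int(h[v][o[v]][:,2].mean())) for v in range(90,150) if o[v].sum()])
E
```

```text
w3 cam [0.5653 0.3739 0.3818]
[285  83   7   7  43] [288.1  85.9] [0.5246 0.3922]
[220  84   8   7  45] [223.4  86.9] [0.5558 0.3344]
[222 147   8   8  50] [225.5 150.4] [0.6136 0.3659]
[286 146   7   7  43] [288.9 149.1] [0.5822 0.4237]
[0.5691 0.3791 0.076 ]
orange by row [(113, 15, 44), (114, 25, 85), (115, 28, 92), (116, 30, 137), (117, 32, 172), (118, 32, 176), (119, 34, 178), (120, 34, 179), (121, 34, 180), (122, 34, 177), (123, 34, 175), (124, 34, 175), (125, 34, 176), (126, 34, 177), (127, 34, 175), (128, 34, 172), (129, 33, 173), (130, 32, 162), (131, 30, 135), (132, 14, 72)]
w23 cam [0.563  0.3764 0.3807]
[217  83   8   8  46] [220.7  86.8] [0.5557 0.3347]
[282  83   8   8  46] [285.6  86.2] [0.5243 0.3923]
[218 147   8   8  51] [221.5 150.4] [0.6136 0.3658]
[282 147   8   7  44] [285.2 149.9] [0.5821 0.4236]
[0.5689 0.3791 0.076 ]
orange by row [(105, 30, 145), (106, 32, 172), (107, 33, 179), (108, 34, 186), (109, 34, 184), (110, 34, 181), (111, 34, 182), (112, 34, 180), (113, 34, 175), (114, 34, 169), (115, 34, 167), (116, 34, 166), (117, 34, 169), (118, 33, 162), (119, 32, 153), (120, 30, 126), (121, 28, 77), (122, 24, 60)]
```

move_arm(series=[8.5, 0, 0, -2, 0, 0, 9.4, 8.5, 0, 0, -2, 0, 0, 9.4, 8.5, 0, 0, -1.4, 0, 0, 9.4, 8.5, 1.2, -4.5, 0, 0, 0, 0, 8.5, 1.2, -4.5, 0, 0, 0, 0])

```text
time: 30.78
tool_pos: [0.5947, 0.3156, 0.2995]
tcp_rot: [-0.0, -3.14, 0.001]
wrist_force: [0.4, -0.7, -1.3]
width: 0.994
grip_force: 0.0
```

move_arm(series=[8.5, 1.2, -4.5, 0, 0, 0, 0, 8.5, 1.2, -4.5, 0, 0, 0, 0, 8.5, 1.2, -4.5, 0, 0, 0, 0, 8.5, 1.2, -4.5, 0, 0, 0, 0, 8.5, 1.2, -4.5, 0, 0, 0, 0])

```text
time: 31.4
tool_pos: [0.5339, 0.0903, 0.2996]
tcp_rot: [-0.002, -3.14, 0.0]
wrist_force: [0.2, 0.0, 0.1]
width: 0.998
grip_force: 0.0
```

move_arm(series=[8.5, 1.2, -4.5, 0, 0, 0, 0, 8.5, 1.2, -4.5, 0, 0, 0, 0, 8.5, 1.2, -4.5, 0, 0, 0, 0, 8.5, 0, 0, 0, 0, 0, 0, 8.5, 0, 0, 0, 0, 0, 0])

```text
time: 32.02
tool_pos: [0.499, -0.0428, 0.2999]
tcp_rot: [-0.003, -3.141, -0.001]
wrist_force: [-0.4, 0.1, -0.5]
width: 0.999
grip_force: 0.0
```

```bash
cat > grav.py <<'E'
from fit import *
import sys
to([.5,-.04,.3],np.radians(90))
im,c=shot("wrist",sys.argv[1]);h=cv2.cvtColor(im,cv2.COLOR_BGR2HSV)
# bench mat mask: gravers' handles are brown: hue 4..14, moderate value
m=((h[...,0]<16)&(h[...,1]>90)&(h[...,2]>25)&(h[...,2]<150)).astype(np.uint8)
m=cv2.morphologyEx(m,cv2.MORPH_OPEN,np.ones((3,3),np.uint8))
n,l,s,ce=cv2.connectedComponentsWithStats(m)
for i in range(1,n):
    if 60<s[i,4]<6000:
        ys,xs=np.nonzero(l==i);P=np.array([onz(c,(x,y),.02,True)[:2] for x,y in zip(xs,ys)])
        r=cv2.minAreaRect((P*1000).astype(np.float32));w,hh=sorted(r[1])
        b=cv2.boxPoints(r);e=b[1]-b[0] if np.linalg.norm(b[1]-b[0])>np.linalg.norm(b[2]-b[1]) else b[2]-b[1]
        print(s[i],"centre",np.round(r[0],1),"size",round(hh,1),round(w,1),"ang",round(np.degrees(np.arctan2(e[1],e[0]))%180,1),"hsv",h[l==i].mean(0).round())
E
python3 grav.py w24
```

```text
at [ 0.499  -0.0428  0.2999] t=32.0 F=[-0.4  0.1 -0.5] w=0.999 g=0 q6=-1.70 shift [-0.1   0.29 -0.01] fy=89.9 tilt [ 0.04 -0.03  0.  ] turn -0.1
[256  74  15  45 625] centre [410.5 -29.5] size 61.7 19.2 ang 179.9 hsv [ 10. 163.  56.]
[163  76  19  44 614] centre [ 409.5 -158.1] size 62.1 22.0 ang 170.9 hsv [ 10. 166.  94.]
[319  84  19  44 616] centre [422.1  62.2] size 61.8 21.9 ang 10.4 hsv [ 10. 165.  70.]
[462 106   8  24 123] centre [420.2 310. ] size 39.0 16.9 ang 4.3 hsv [  1. 224.  77.]
[499 205  13  18 181] centre [599.3 459.7] size 44.6 38.5 ang 20.3 hsv [ 11. 221.  82.]
```

move_arm(series=[8.5, 0, 0, 3, 0, 0, 8.9, 8.5, 2.1, -4.3, 3, 0, 0, 0, 8.5, 2.1, -4.3, 3, 0, 0, 0, 8.5, 2.1, -4.2, 3, 0, 0, 0, 8.5, 0, 0, 4, 0, 0, 0])

```text
time: 32.7
tool_pos: [0.4172, -0.1609, 0.14]
tcp_rot: [0.248, 3.13, -0.002]
wrist_force: [1.1, -0.5, 0.0]
width: 0.993
grip_force: 0.0
```

move_arm(series=[8.5, 0, 0, 4, 0, 0, 0, 8.5, 0, 0, 4, 0, 0, 0, 8.5, 0, 0, 0, 0, 0, 0])

```text
time: 33.08
tool_pos: [0.4147, -0.1573, 0.0572]
tcp_rot: [-0.243, -3.124, -0.005]
wrist_force: [-0.9, 0.5, 0.1]
width: 0.993
grip_force: 0.0
```

```bash
python3 - <<'E'
from h import *
to([.4174,-.1593,.012],np.radians(81))
E
```

```text
at [ 0.4147 -0.1573  0.0572] t=33.1 F=[-0.9  0.5  0.1] w=0.993 g=0 q6=-1.83 shift [-0.34 -0.17  4.51] fy=81.1 tilt [ 0.14 -0.46 -0.  ] turn 0.1
```

move_arm(series=[8.5, 0, 0, 2, 0, 0, 0, 8.5, 0, 0, 2, 0, 0, 0, 8.5, 0, 0, 0.7, 0, 0, 0, 8.5, 0, 0, 0, 0, 0, 0, 8.5, 0, 0, 0, 0, 0, 0])

```text
time: 33.7
tool_pos: [0.4187, -0.1601, 0.0145]
tcp_rot: [0.245, 3.13, -0.001]
wrist_force: [-0.9, 0.1, 0.5]
width: 0.997
grip_force: 0.0
```

move_arm(series=[1.0, 0, 0, 0, 0, 0, 0, 1.0, 0, 0, 0, 0, 0, 0, 1.0, 0, 0, 0, 0, 0, 0, 1.0, 0, 0, 0, 0, 0, 0, 1.0, 0, 0, 0, 0, 0, 0], grip_force=40)

```text
time: 34.33
tool_pos: [0.4179, -0.16, 0.0136]
tcp_rot: [0.246, 3.131, -0.0]
wrist_force: [0.7, -0.2, 2.7]
width: 0.247
grip_force: 40.2
```

move_arm(series=[1.0, 0, 0, -2, 0, 0, 0, 1.0, 0, 0, -5, 0, 0, 0, 1.0, 0, 0, -5, 0, 0, 0, 1.0, 0, 0, -5, 0, 0, 0, 1.0, -3.5, -3.4, -5, 0, 0, 0])

```text
time: 34.95
tool_pos: [0.4425, -0.1933, 0.2293]
tcp_rot: [-0.243, -3.131, -0.001]
wrist_force: [1.5, 0.2, 0.2]
width: 0.245
grip_force: 39.8
```

move_arm(series=[1.0, -3.5, -3.4, 0, 0, 0, 0, 1.0, -3.5, -3.4, 0, 0, 0, 0, 1.0, -3.5, -3.4, 0, 0, 0, 0, 1.0, -3.5, -3.4, 0, 0, 0, 0, 1.0, -3.0, -3.0, 0, 0, 0, 0])

```text
time: 35.58
tool_pos: [0.5863, -0.3864, 0.2269]
tcp_rot: [-0.246, -3.131, -0.001]
wrist_force: [0.5, 0.9, -0.4]
width: 0.248
grip_force: 39.8
```

move_arm(series=[1.0, 0, 0, 0, 0, 0, 0, 1.0, 0, 0, 0, 0, 0, 0])

```text
time: 35.83
tool_pos: [0.5851, -0.3846, 0.2268]
tcp_rot: [-0.246, -3.13, -0.002]
wrist_force: [-0.9, 0.9, -0.3]
width: 0.244
grip_force: 39.8
```

```bash
python3 - <<'E'
from fit import *
to([.52,-.39,.2],np.radians(90))
im,c=shot("wrist","w25");h=cv2.cvtColor(im,cv2.COLOR_BGR2HSV)
m=((h[...,0]>8)&(h[...,0]<28)&(h[...,1]>50)&(h[...,1]<185)&(h[...,2]>90)).astype(np.uint8)
m=cv2.morphologyEx(m,cv2.MORPH_OPEN,np.ones((5,5),np.uint8))
n,l,s,ce=cv2.connectedComponentsWithStats(m)
for i in range(1,n):
    if s[i,4]>1500:
        ct=max(cv2.findContours((l==i).astype(np.uint8),0,2)[0],key=cv2.contourArea)
        P=np.array([onz(c,p[0],.012,True)[:2] for p in ct.astype(float)])
        r=cv2.minAreaRect((P*1000).astype(np.float32));print(s[i],r,h[l==i].mean(0).round())
cv2.imwrite("pics/w25b.png",cv2.resize(im,(800,600)))
E
```

```text
at [ 0.5851 -0.3846  0.2268] t=35.8 F=[-0.9  0.9 -0.3] w=0.244 g=40 q6=-2.03 shift [ 6.34 -1.55  2.69] fy=81.0 tilt [ 0.08 -0.13  0.  ] turn -9.0
[    0     0    89   288 13666] ((483.75341796875, -723.8826293945312), (165.11952209472656, 486.96826171875), 89.86387634277344) [ 14. 166. 165.]
[  156    32   163   169 20516] ((520.34375, -393.59588623046875), (173.9832763671875, 184.2010955810547), 89.4083480834961) [ 18. 119. 204.]
```

View pics/w25b.png

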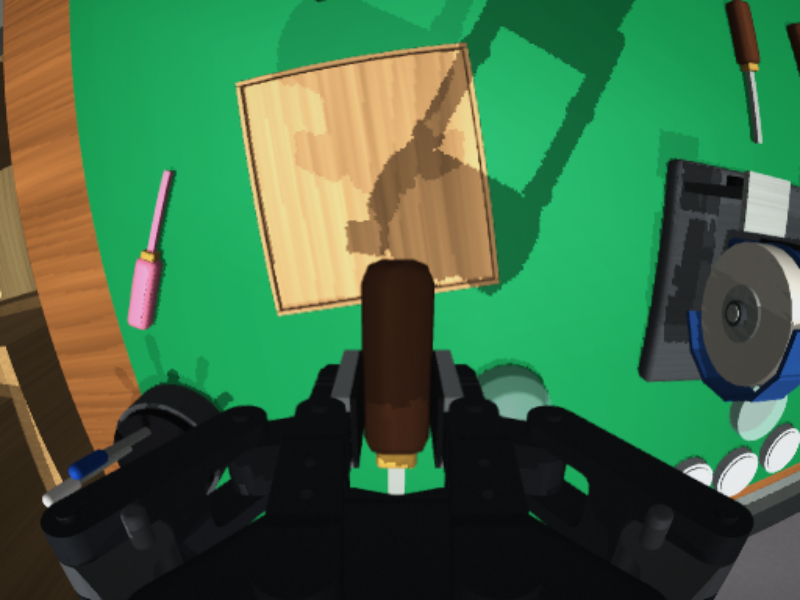

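move_arm(series=[1.0, 0, 0, 0, 0, 0, -9, 1.0, 4.2, -2.9, 2, 0, 0, 0, 1.0, 4.3, -2.8, 2, 0, 0, 0, 1.0, 0, 0, 5, 0, 0, 0, 1.0, 0, 0, 5, 0, 0, 0])

```text
time: 36.5
tool_pos: [0.5001, -0.4421, 0.0885]
tcp_rot: [0.001, 3.14, -0.003]
wrist_force: [0.3, 0.1, -0.8]
width: 0.243
grip_force: 39.8
```

move_arm(series=[1.0, 0, 0, 3, 0, 0, 0, 1.0, 0, 0, 0, 0, 0, 0, 1.0, 0, 0, 0, 0, 0, 0])

```text
time: 36.88
tool_pos: [0.5016, -0.4424, 0.0599]
tcp_rot: [-0.001, 3.14, -0.003]
wrist_force: [-0.3, -0.3, 0.5]
width: 0.245
grip_force: 39.8
```

```bash
python3 - <<'E'
from h import *
to([.5,-.4416,.0195],np.radians(89.7))
E
```

```text
at [ 0.5016 -0.4424  0.0599] t=36.9 F=[-0.3 -0.3  0.5] w=0.245 g=40 q6=-2.33 shift [0.16 0.09 4.04] fy=90.1 tilt [-0.09  0.1   0.  ] turn 0.4
```

move_arm(series=[1.0, 0.1, 0.1, 2, 0, 0, 0, 1.0, 0, 0, 1.5, 0, 0, 0, 1.0, 0, 0, 0.5, 0, 0, 0, 1.0, 0, 0, 0.1, 0, 0, 0, 1.0, 0, 0, 0, 0, 0, 0])

```text
time: 37.5
tool_pos: [0.4994, -0.4411, 0.0176]
tcp_rot: [0.001, -3.141, -0.001]
wrist_force: [-2.3, 1.9, 5.5]
width: 0.245
grip_force: 40.6
```

move_arm(series=[3.2, 0, 0, 0, 0, 0, 0, 3.2, 0, 0, 0, 0, 0, 0, 3.2, 0, 0, 0, 0, 0, 0, 3.2, 0, 0, -2, 0, 0, 0, 3.2, 0, 0, -5, 0, 0, 0])

```text
time: 38.12
tool_pos: [0.4979, -0.4395, 0.0854]
tcp_rot: [0.001, -3.137, -0.007]
wrist_force: [-0.7, -1.3, 0.5]
width: 0.371
grip_force: 0.0
```

move_arm(series=[8.5, 0, 0, -6, 0, 0, 0, 8.5, 0, 0, -6, 0, 0, 0, 8.5, 0, 5.5, -2, 0, 0, 0, 8.5, 0, 6, 0, 0, 0, 0, 8.5, 0, 6, 0, 0, 0, 0])

```text
time: 38.75
tool_pos: [0.5, -0.2651, 0.2296]
tcp_rot: [0.001, 3.138, -0.003]
wrist_force: [-0.5, 0.8, -0.2]
width: 0.999
grip_force: 0.0
```

move_arm(series=[8.5, 0, 6, -4, 0, 0, 0, 8.5, 0, 6, -4, 0, 0, 0, 8.5, 0, 5, 0, 0, 0, 0, 8.5, 0, 5, 0, 0, 0, 0, 8.5, 0, 0, 0, 0, 0, 0])

```text
time: 39.38
tool_pos: [0.4996, -0.0594, 0.2982]
tcp_rot: [-0.008, 3.139, 0.001]
wrist_force: [-0.5, -0.5, 1.2]
width: 0.994
grip_force: 0.0
```

```bash
python3 grav.py w26
```

```text
at [ 0.4996 -0.0594  0.2982] t=39.4 F=[-0.5 -0.5  1.2] w=0.994 g=0 q6=-1.74 shift [-0.06  1.94 -0.18] fy=90.3 tilt [ 0.02  0.15 -0.  ] turn 0.3
[268  74  15  44 630] centre [411.  -30.3] size 60.2 19.3 ang 0.6 hsv [ 10. 165.  65.]
[331  85  19  43 612] centre [422.2  61.8] size 61.3 22.4 ang 9.1 hsv [ 10. 165.  69.]
[471 108   8  24 121] centre [420.1 313.1] size 39.5 17.7 ang 5.3 hsv [  1. 225.  78.]
[ 28 139  13  38 390] centre [ 489.8 -437.8] size 65.9 29.0 ang 174.6 hsv [ 11. 165.  78.]
[505 209   7  13  74] centre [597.9 452.4] size 29.7 19.6 ang 21.0 hsv [ 11. 220.  80.]
```

move_arm(series=[8.5, 2.7, 1.0, 4, 0, 0, 0, 8.5, 2.7, 1.0, 4, 0, 0, 0, 8.5, 2.7, 0.9, 4, 0, 0, 0, 8.5, 0, 0, 5, 0, 0, 0, 8.5, 0, 0, 5, 0, 0, 0])

```text
time: 40.05
tool_pos: [0.4193, -0.0346, 0.0762]
tcp_rot: [0.002, 3.139, -0.002]
wrist_force: [0.7, -0.4, 0.2]
width: 0.994
grip_force: 0.0
```

move_arm(series=[8.5, 0, 0, 2, 0, 0, 0, 8.5, 0, 0, 0, 0, 0, 0, 8.5, 0, 0, 0, 0, 0, 0])

```text
time: 40.42
tool_pos: [0.42, -0.0342, 0.0577]
tcp_rot: [0.001, 3.139, -0.001]
wrist_force: [0.8, 0.3, 0.6]
width: 0.993
grip_force: 0.0
```

```bash
python3 - <<'E'
from h import *
to([.419,-.03,.0135],np.radians(90))
E
```

```text
at [ 0.42   -0.0342  0.0577] t=40.4 F=[0.8 0.3 0.6] w=0.993 g=0 q6=-1.71 shift [0.11 0.42 4.42] fy=90.0 tilt [-0.03  0.13 -0.  ] turn -0.0
```

move_arm(series=[8.5, 0.1, 0.3, 2, 0, 0, 0, 8.5, 0, 0, 2, 0, 0, 0, 8.5, 0, 0, 0.4, 0, 0, 0, 8.5, 0, 0, 0, 0, 0, 0, 1.0, 0, 0, 0, 0, 0, 0])

```text
time: 41.05
tool_pos: [0.4189, -0.0305, 0.0135]
tcp_rot: [-0.0, 3.139, -0.001]
wrist_force: [0.7, -0.2, -0.8]
width: 0.813
grip_force: 0.0
```

move_arm(series=[1.0, 0, 0, 0, 0, 0, 0, 1.0, 0, 0, 0, 0, 0, 0, 1.0, 0, 0, 0, 0, 0, 0, 1.0, 0, 0, 0, 0, 0, 0, 1.0, 0, 0, 0, 0, 0, 0])

```text
time: 41.68
tool_pos: [0.4181, -0.0303, 0.0127]
tcp_rot: [-0.001, 3.141, -0.0]
wrist_force: [-0.9, 0.2, 5.4]
width: 0.245
grip_force: 40.3
```

move_arm(series=[1.0, 0, 0, -2, 0, 0, 0, 1.0, 0, 0, -5, 0, 0, 0, 1.0, 0, 0, -5, 0, 0, 0, 1.0, 0, 0, -5, 0, 0, 0, 1.0, 0, -5.2, 0, 0, 0, 0])

```text
time: 42.3
tool_pos: [0.4211, -0.0814, 0.187]
tcp_rot: [-0.009, 3.132, -0.002]
wrist_force: [0.8, -0.6, -1.1]
width: 0.249
grip_force: 39.7
```

move_arm(series=[1.0, 0, -5.2, 0, 0, 0, 0, 1.0, -1, -5.2, 0, 0, 0, 0, 1.0, -1.6, -5.2, 0, 0, 0, 0, 1.0, -1.6, -5.2, 0, 0, 0, 0, 1.0, -2, -5.2, 0, 0, 0, 0])

```text
time: 42.92
tool_pos: [0.4794, -0.3437, 0.1813]
tcp_rot: [-0.0, -3.14, -0.002]
wrist_force: [0.7, -0.0, 0.2]
width: 0.243
grip_force: 39.7
```

move_arm(series=[1.0, -2, -5, 0, 0, 0, 0, 1.0, 0, 0, 5, 0, 0, 0, 1.0, 0, 0, 5, 0, 0, 0, 1.0, 0, 0, 2.5, 0, 0, 0, 1.0, 0, 0, 0, 0, 0, 0])

```text
time: 43.55
tool_pos: [0.4971, -0.3901, 0.0533]
tcp_rot: [0.0, -3.135, -0.008]
wrist_force: [0.8, -0.3, -0.8]
width: 0.245
grip_force: 39.7
```

```bash
python3 - <<'E'
from h import *
to([.5,-.3925,.0185],np.radians(89.7))
E
```

```text
at [ 0.4971 -0.3901  0.0533] t=43.5 F=[ 0.8 -0.3 -0.8] w=0.245 g=40 q6=-2.28 shift [-0.31 -0.26  3.47] fy=90.0 tilt [ 0.3  -0.35  0.  ] turn 0.3
```

move_arm(series=[1.0, 0, -0.1, 2, 0, 0, 0, 1.0, 0, 0, 1.2, 0, 0, 0, 1.0, 0, 0, 0.4, 0, 0, 0, 1.0, 0, 0, 0, 0, 0, 0])

```text
time: 44.05
tool_pos: [0.4998, -0.3932, 0.0214]
tcp_rot: [0.001, -3.142, -0.0]
wrist_force: [1.0, -0.9, -0.6]
width: 0.239
grip_force: 39.7
```

move_arm(series=[1.0, 0, 0, 0.3, 0, 0, 0, 1.0, 0, 0, 0.1, 0, 0, 0, 3.2, 0, 0, 0, 0, 0, 0, 3.2, 0, 0, 0, 0, 0, 0, 3.2, 0, 0, 0, 0, 0, 0])

```text
time: 44.68
tool_pos: [0.4999, -0.3934, 0.0176]
tcp_rot: [-0.001, 3.141, -0.0]
wrist_force: [0.8, -0.4, -0.8]
width: 0.375
grip_force: 0.0
```

move_arm(series=[3.2, 0, 0, -2, 0, 0, 0, 3.2, 0, 0, -5, 0, 0, 0, 8.5, 0, 0, -6, 0, 0, 0, 8.5, 0, 5.5, -2, 0, 0, 0, 8.5, 0, 6, 0, 0, 0, 0])

```text
time: 45.3
tool_pos: [0.502, -0.2792, 0.1727]
tcp_rot: [0.003, 3.134, -0.007]
wrist_force: [0.4, 0.4, -0.4]
width: 0.979
grip_force: 0.0
```

move_arm(series=[8.5, 0, 6, -1, 0, 0, 0, 8.5, 0, 6, -1, 0, 0, 0, 8.5, 0, 6, 0, -1, 0, 0, 8.5, 0, 5.5, -4, 1, 0, 0, 8.5, 0, 4, -4, 0, 0, 0])

```text
time: 45.92
tool_pos: [0.4988, -0.0062, 0.2669]
tcp_rot: [-0.002, 3.141, 0.0]
wrist_force: [0.8, -0.1, -0.0]
width: 0.993
grip_force: 0.0
```

move_arm(series=[8.5, 0, 0, 0, 0, 0, 0, 8.5, 0, 0, 0, 0, 0, 0])

```text
time: 46.18
tool_pos: [0.4995, -0.0084, 0.2659]
tcp_rot: [-0.002, 3.14, -0.001]
wrist_force: [-0.5, -0.1, 0.5]
width: 0.996
grip_force: 0.0
```

```bash
python3 grav.py w27
```

```text
at [ 0.4995 -0.0084  0.2659] t=46.2 F=[-0.5 -0.1  0.5] w=0.996 g=0 q6=-1.64 shift [-0.05 -3.16 -3.41] fy=90.1 tilt [-0.03  0.08  0.  ] turn 0.1
[299  80  22  48 745] centre [421.7  63.1] size 62.0 21.4 ang 10.6 hsv [ 10. 166.  78.]
[459 103  10  27 149] centre [418.9 309.4] size 40.7 18.8 ang 1.1 hsv [  1. 225.  76.]
[  0 135  16  46 563] centre [ 482.2 -425.7] size 84.1 42.3 ang 167.5 hsv [ 10. 166.  74.]
[499 213  13  20 193] centre [603.5 459.4] size 47.3 35.4 ang 21.7 hsv [ 11. 221.  81.]
```

move_arm(series=[8.5, 0, 0, 3, 0, 0, -10.1, 8.5, 1.9, 2.8, 4, 0, 0, 0, 8.5, 1.9, 2.8, 4, 0, 0, 0, 8.5, 1.8, 2.8, 4, 0, 0, 0, 8.5, 0, 0, 5, 0, 0, 0])

```text
time: 46.85
tool_pos: [0.4276, 0.0644, 0.063]
tcp_rot: [0.277, -3.128, -0.0]
wrist_force: [1.4, 0.1, -0.2]
width: 1.0
grip_force: 0.0
```

move_arm(series=[8.5, 0, 0, 1, 0, 0, 0, 8.5, 0, 0, 0, 0, 0, 0, 8.5, 0, 0, 0, 0, 0, 0])

```text
time: 47.22
tool_pos: [0.4318, 0.0641, 0.0568]
tcp_rot: [-0.275, 3.126, -0.0]
wrist_force: [-0.5, 0.0, 0.1]
width: 0.994
grip_force: 0.0
```

```bash
python3 - <<'E'
from h import *
to([.4297,.0642,.0135],np.radians(100.2))
E
```

```text
at [0.4318 0.0641 0.0568] t=47.2 F=[-0.5  0.   0.1] w=0.994 g=0 q6=-1.66 shift [0.22 0.05 4.33] fy=100.1 tilt [-0.02  0.18  0.  ] turn -0.1
```

move_arm(series=[8.5, 0.1, 0, 2, 0, 0, 0, 8.5, 0, 0, 1.8, 0, 0, 0, 8.5, 0, 0, 0.4, 0, 0, 0, 8.5, 0, 0, 0, 0, 0, 0, 1.0, 0, 0, 0, 0, 0, 0])

```text
time: 47.85
tool_pos: [0.4299, 0.0644, 0.0141]
tcp_rot: [-0.277, 3.127, 0.0]
wrist_force: [0.1, 0.5, -0.5]
width: 0.808
grip_force: 0.0
```

move_arm(series=[1.0, 0, 0, 0, 0, 0, 0, 1.0, 0, 0, 0, 0, 0, 0, 1.0, 0, 0, 0, 0, 0, 0, 1.0, 0, 0, 0, 0, 0, 0, 1.0, 0, 0, 0, 0, 0, 0])

```text
time: 48.48
tool_pos: [0.4292, 0.0644, 0.0134]
tcp_rot: [-0.277, 3.129, 0.0]
wrist_force: [-0.4, 0.7, 4.6]
width: 0.244
grip_force: 40.3
```

move_arm(series=[1.0, 0, 0, -2, 0, 0, 0, 1.0, 0, 0, -5, 0, 0, 0, 1.0, 0, 0, -5, 0, 0, 0, 1.0, 0, 0, -5, 0, 0, 0, 1.0, 0, 0, 0, 0, 0, 10.2])

```text
time: 49.1
tool_pos: [0.4319, 0.0646, 0.1877]
tcp_rot: [0.009, 3.132, 0.001]
wrist_force: [0.2, -0.4, 0.0]
width: 0.246
grip_force: 39.7
```

```bash
python3 - <<'E'
from h import *
to([.5,-.345,.0185],np.radians(89.7))
E
```

```text
at [0.4319 0.0646 0.1877] t=49.1 F=[ 0.2 -0.4  0. ] w=0.246 g=40 q6=-1.47 shift [ -6.89 -40.94  16.94] fy=89.7 tilt [0.05 0.52 0.  ] turn -0.0
```

move_arm(series=[1.0, 0, -5.2, 0, 0, 0, 0, 1.0, 0, -5.2, 0, 0, 0, 0, 1.0, 0, -5.2, 0, 0, 0, 0, 1.0, -1, -5.2, 0, 0, 0, 0, 1.0, -1, -5.2, 0, 0, 0, 0])

```text
time: 49.72
tool_pos: [0.4478, -0.1972, 0.1824]
tcp_rot: [-0.003, -3.141, -0.001]
wrist_force: [0.1, 0.9, -0.8]
width: 0.243
grip_force: 39.7
```

move_arm(series=[1.0, -1.6, -5, 0, 0, 0, 0, 1.0, -1.6, -5, 0, 0, 0, 0, 1.0, -1.6, -5, 0, 0, 0, 0, 1.0, 0, 0, 4, 0, 0, 0, 1.0, 0, 0, 4, 0, 0, 0])

```text
time: 50.35
tool_pos: [0.4961, -0.3467, 0.1016]
tcp_rot: [0.004, 3.142, -0.0]
wrist_force: [-1.0, -0.4, -0.5]
width: 0.247
grip_force: 39.7
```

move_arm(series=[1.0, 0, 0, 4, 0, 0, 0, 1.0, 0, 0, 0, 0, 0, 0, 1.0, 0, 0, 0, 0, 0, 0])

```text
time: 50.72
tool_pos: [0.4967, -0.3461, 0.0638]
tcp_rot: [0.002, 3.141, -0.001]
wrist_force: [0.3, -0.7, 0.2]
width: 0.25
grip_force: 39.7
```

```bash
python3 - <<'E'
from h import *
to([.5,-.345,.0185],np.radians(89.7))
E
```

```text
at [ 0.4967 -0.3461  0.0638] t=50.7 F=[ 0.3 -0.7  0.2] w=0.250 g=40 q6=-2.22 shift [-0.33  0.11  4.53] fy=89.9 tilt [-0.03  0.03 -0.  ] turn 0.2
```

move_arm(series=[1.0, -0.2, 0.1, 2, 0, 0, 0, 1.0, 0, 0, 1.7, 0, 0, 0, 1.0, 0, 0, 0.6, 0, 0, 0, 1.0, 0, 0, 0.2, 0, 0, 0, 1.0, 0, 0, 0, 0, 0, 0])

```text
time: 51.35
tool_pos: [0.4984, -0.3449, 0.0181]
tcp_rot: [0.002, 3.141, -0.0]
wrist_force: [1.0, -0.1, -0.8]
width: 0.25
grip_force: 39.7
```

move_arm(series=[1.0, 0, 0, 0.1, 0, 0, 0, 3.2, 0, 0, 0, 0, 0, 0, 3.2, 0, 0, 0, 0, 0, 0, 3.2, 0, 0, 0, 0, 0, 0])

```text
time: 51.85
tool_pos: [0.4983, -0.3449, 0.0172]
tcp_rot: [0.002, 3.141, -0.0]
wrist_force: [-1.5, 0.8, 0.2]
width: 0.377
grip_force: 0.0
```

move_arm(series=[3.2, 0, 0, -2, 0, 0, 0, 3.2, 0, 0, -5, 0, 0, 0, 8.5, 0, 0, -6, 0, 0, 0, 8.5, -3, 0, -5, 0, 0, 0, 8.5, -4, -4, -2, 0, 0, 0])

```text
time: 52.48
tool_pos: [0.5706, -0.3847, 0.2248]
tcp_rot: [-0.001, 3.134, -0.007]
wrist_force: [1.5, -0.0, 0.2]
width: 0.98
grip_force: 0.0
```

move_arm(series=[8.5, 0, 0, 0, 0, 0, 0, 8.5, 0, 0, 0, 0, 0, 0])

```text
time: 52.72
tool_pos: [0.5677, -0.3846, 0.2173]
tcp_rot: [-0.002, -3.141, -0.001]
wrist_force: [-0.4, 0.7, -0.9]
width: 0.997
grip_force: 0.0
```

```bash
python3 grav.py w28; python3 - <<'E'
from h import *
a=cv2.imread("pics/w28.png");s,_=shot("side","s2");g,_=shot("scene","c2")
# montage: wrist view, tray region in side, stand region in side and scene
P=[a[0:240,100:420],s[200:340,250:437],s[80:150,160:253],g[210:290,350:456]]
cv2.imwrite("pics/mont.png",np.vstack([np.hstack([cv2.resize(P[0],(400,300)),cv2.resize(P[1],(400,300))]),np.hstack([cv2.resize(P[2],(400,300)),cv2.resize(P[3],(400,300))])]))
E
```

```text
at [ 0.5677 -0.3846  0.2173] t=52.7 F=[-0.4  0.7 -0.9] w=0.997 g=0 q6=-2.20 shift [ 6.83 34.45 -8.25] fy=89.9 tilt [ 0.02 -0.03 -0.  ] turn -0.1
[ 15   0  47  23 683] centre [ 335.2 -685.7] size 96.7 34.4 ang 73.5 hsv [ 13. 175. 137.]
[  12   16   48   55 1997] centre [ 387.5 -682.4] size 92.9 73.1 ang 88.0 hsv [ 13. 175. 139.]
[ 245   50   76  112 2203] centre [ 489.1 -354.3] size 130.7 72.6 ang 172.3 hsv [ 13. 150.  81.]
[ 189   60   43   70 2241] centre [ 481.1 -432.8] size 78.1 47.4 ang 179.1 hsv [ 11. 166.  75.]
[12 70 22  8 75] centre [ 423.8 -703.7] size 44.5 5.0 ang 89.3 hsv [ 13. 174. 146.]
[  12   97   47   32 1088] centre [ 482.8 -682. ] size 91.3 38.9 ang 87.4 hsv [ 13. 174. 137.]
[ 14 129  34   8 155] centre [ 508.6 -692.3] size 68.1 8.8 ang 86.0 hsv [ 13. 174. 142.]
[ 15 132  45  12 323] centre [ 516.9 -681.3] size 88.2 14.5 ang 86.2 hsv [ 13. 174. 142.]
[245 143  10  23 101] centre [ 548.5 -387.3] size 27.0 8.2 ang 17.9 hsv [ 15. 134. 138.]
[226 145   9  23 128] centre [ 551.2 -411.6] size 26.1 8.1 ang 6.9 hsv [ 15. 134. 134.]
[291 175  13  10  93] centre [ 578.4 -334.2] size 14.2 10.7 ang 90.0 hsv [ 15. 133. 136.]
[ 20 180  46  11 339] centre [ 585.2 -681.8] size 90.6 14.7 ang 86.1 hsv [ 13. 174. 141.]
[ 23 198  46  13 550] centre [ 611.1 -681.8] size 91.9 18.0 ang 90.6 hsv [ 13. 174. 138.]
[  26  214   49   63 1548] centre [ 680.5 -681.8] size 106.7 92.1 ang 0.3 hsv [ 13. 173. 137.]
[ 96 338  10   8  61] centre [ 857.2 -646.4] size 20.3 17.4 ang 88.2 hsv [ 13. 174. 140.]
[ 91 358  20   8  90] centre [ 913.8 -664.1] size 45.0 14.4 ang 89.6 hsv [ 13. 172. 133.]
```

View pics/mont.png

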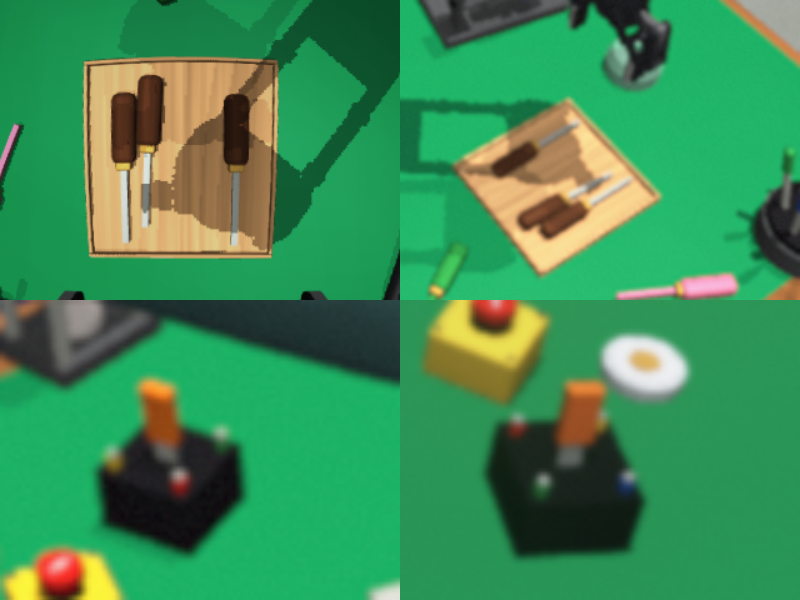

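move_arm(series=[8.5, 0, 0, -4, 0, 0, 0, 8.5, 0, 0, -4, 0, 0, 0, 8.5, 0.7, 5.1, 0, 0, 0, 0, 8.5, 0.7, 5.1, 0, 0, 0, 0, 8.5, 0.7, 5.1, 0, 0, 0, 0])

```text
time: 53.5
tool_pos: [0.5459, -0.2299, 0.2964]
tcp_rot: [-0.003, -3.141, -0.001]
wrist_force: [0.6, 1.1, -0.9]
width: 0.996
grip_force: 0.0
```

move_arm(series=[8.5, 0.7, 5.1, 0, 0, 0, 0, 8.5, 0.7, 5.1, 0, 0, 0, 0, 8.5, 0.7, 5.1, 0, 0, 0, 0, 8.5, 0.7, 5.1, 0, 0, 0, 0, 8.5, 0.7, 5.1, 0, 0, 0, 0])

```text
time: 54.12
tool_pos: [0.5109, 0.0248, 0.2964]
tcp_rot: [-0.002, -3.141, -0.0]
wrist_force: [0.5, 0.4, 0.4]
width: 0.996
grip_force: 0.0
```

move_arm(series=[8.5, 0.7, 5.1, 0, 0, 0, 0, 8.5, 0.7, 5.1, 0, 0, 0, 0, 8.5, 0.7, 5.1, 0, 0, 0, 0, 8.5, 0.7, 5.1, 0, 0, 0, 0, 8.5, 0.7, 5.1, 0, 0, 0, 0])

```text
time: 54.75
tool_pos: [0.4764, 0.2794, 0.2965]
tcp_rot: [-0.002, -3.141, 0.001]
wrist_force: [0.4, -0.3, -0.1]
width: 0.994
grip_force: 0.0
```

move_arm(series=[8.5, 0, 0, 5, 0, 0, 0, 8.5, 0, 0, 4, 0, 0, 0, 8.5, 0, 0, 0, 0, 0, 0, 8.5, 0, 0, 0, 0, 0, 0])

```text
time: 55.25
tool_pos: [0.4783, 0.2783, 0.2083]
tcp_rot: [0.003, 3.141, 0.001]
wrist_force: [0.5, 0.0, -0.2]
width: 0.997
grip_force: 0.0
```

```bash
cat > btn.py <<'E'
from fit import *
import sys
im,c=shot("wrist",sys.argv[1]);h=cv2.cvtColor(im,cv2.COLOR_BGR2HSV)
m=(((h[...,0]<6)|(h[...,0]>174))&(h[...,1]>170)&(h[...,2]>80)).astype(np.uint8)
m=cv2.morphologyEx(m,cv2.MORPH_CLOSE,np.ones((5,5),np.uint8))
n,l,s,ce=cv2.connectedComponentsWithStats(m)
i=1+s[1:,4].argmax();ct=max(cv2.findContours((l==i).astype(np.uint8),0,2)[0],key=cv2.contourArea)
z=float(sys.argv[2]);p,r=cv2.minEnclosingCircle(ct);w=onz(c,p,z,True);print(s[i],p,r,w.round(4))
to([w[0],w[1],.069],np.radians(90))
E
python3 btn.py w29 .077
```

```text
[ 239  100   42   43 1294] (259.72222900390625, 120.75926208496094) 21.37474822998047 [0.4203 0.2841 0.077 ]
at [0.479  0.2786 0.2092] t=55.3 F=[-0.1 -0.4 -0.6] w=0.999 g=0 q6=-1.09 shift [ 5.91  0.52 14.01] fy=89.9 tilt [ 0.09  0.17 -0.  ] turn -0.1
```

move_arm(series=[8.5, 3, 0.3, 3, 0, 0, 0, 8.5, 2.9, 0.2, 3, 0, 0, 0, 8.5, 0, 0, 3, 0, 0, 0, 8.5, 0, 0, 3, 0, 0, 0, 8.5, 0, 0, 0, 0, 0, 0])

```text
time: 55.92
tool_pos: [0.4186, 0.2829, 0.0868]
tcp_rot: [-0.003, -3.14, 0.001]
wrist_force: [0.2, -0.3, 1.0]
width: 0.993
grip_force: 0.0
```

move_arm(series=[8.5, 0, 0, 1, 0, 0, 0, 8.5, 0, 0, 0.8, 0, 0, 0, 8.5, 0, 0, 0, 0, 0, 0])

```text
time: 56.3
tool_pos: [0.419, 0.2833, 0.069]
tcp_rot: [-0.002, -3.141, 0.0]
wrist_force: [-0.2, 0.2, 0.9]
width: 0.999
grip_force: 0.0
```

```bash
python3 btn.py w30 .077
```

```text
[ 215  212   80   77 4034] (254.67861938476562, 251.47218322753906) 39.7081298828125 [0.4172 0.2841 0.077 ]
at [0.4192 0.2834 0.0692] t=56.4 F=[ 0. -0. -0.] w=0.991 g=0 q6=-1.02 shift [0.19 0.07 0.02] fy=89.9 tilt [0. 0. 0.] turn -0.1
```

Well centred. Close gently.

move_arm(series=[3.2, 0.1, 0.1, 0, 0, 0, 0, 3.2, 0, 0, 0, 0, 0, 0, 3.2, 0, 0, 0, 0, 0, 0, 3.2, 0, 0, 0, 0, 0, 0, 3.2, 0, 0, 0, 0, 0, 0], grip_force=20)

```text
time: 56.98
tool_pos: [0.4182, 0.2842, 0.0694]
tcp_rot: [0.002, 3.141, -0.0]
wrist_force: [-1.3, -2.8, 5.6]
width: 0.458
grip_force: 21.1
```

```bash
python3 - <<'E'
from h import *
from workcell import read_state
to([.42,.284,.069]);print(read_state()["torque"])
E
```

```text
at [0.4182 0.2842 0.0694] t=57.0 F=[-1.3 -2.8  5.6] w=0.458 g=21 q6=-1.02 shift [-0.18 -0.01  0.04] fy=89.9 tilt [-0.02  0.02 -0.  ]
[-0.55794166  0.16006398 -0.01809135]
```

move_arm(series=[3.2, 0, 0, 0, 0, 0, 8, 3.2, 0, 0, 0, 0, 0, 8, 3.2, 0, 0, 0, 0, 0, 8, 3.2, 0, 0, 0, 0, 0, 8, 3.2, 0, 0, 0, 0, 0, 8])

```text
time: 57.6
tool_pos: [0.419, 0.2858, 0.0703]
tcp_rot: [1.083, 2.948, 0.005]
wrist_force: [-2.7, 1.2, 12.3]
width: 0.457
grip_force: 21.7
```

move_arm(series=[3.2, 0, 0, 0, 0, 0, 6, 3.2, 0, 0, 0, 0, 0, 4, 3.2, 0, 0, 0, 0, 0, 0, 3.2, 0, 0, 0, 0, 0, 0])

```text
time: 58.1
tool_pos: [0.4195, 0.2861, 0.0718]
tcp_rot: [1.329, 2.845, 0.006]
wrist_force: [-4.8, -0.7, 16.5]
width: 0.454
grip_force: 22.1
```

```bash
python3 - <<'E'
from h import *
from workcell import read_state
to([.42,.284,.069]);print(read_state()["torque"])
E
```

```text
at [0.4195 0.2861 0.0718] t=58.1 F=[-4.8 -0.7 16.5] w=0.454 g=22 q6=-0.15 shift [-0.2  -0.1   0.28] fy=39.9 tilt [ 0.24 -0.04  0.  ]
[-0.07529727  0.77525504  0.17644661]
```

move_arm(series=[8.5, 0, 0, 0, 0, 0, 0, 8.5, 0, 0, 0, 0, 0, 0, 8.5, 0, 0, 0, 0, 0, 0, 8.5, 0, 0, 0, 0, 0, 0, 8.5, 0, 0, -3, 0, 0, 0])

```text
time: 58.72
tool_pos: [0.4157, 0.2829, 0.0965]
tcp_rot: [-1.328, -2.843, 0.009]
wrist_force: [0.5, -0.3, 0.4]
width: 0.996
grip_force: 0.0
```

move_arm(series=[8.5, 0, 0, -5, 0, 0, 0, 8.5, 0, 0, -4, 0, 0, 0, 8.5, -4, 0, -2, 0, 0, -5, 8.5, -2, 0, 0, 0, 0, 0, 8.5, 0, 0, 0, 0, 0, 0])

```text
time: 59.35
tool_pos: [0.458, 0.2385, 0.2078]
tcp_rot: [-1.209, -2.898, 0.002]
wrist_force: [0.2, 0.2, -0.6]
width: 0.996
grip_force: 0.0
```

```bash
python3 btn.py w31 .082; python3 - <<'E'
from fit import *
# head-top height from apparent radius and from two views (before: w29 latched)
for n in("w29","w31"):
    c=np.load(f"pics/{n}.npy",allow_pickle=True).item();K,R,t=cam(c);print(n,"cam",(-R.T@t).round(4))
s,cs=shot("side","s3");g,cg=shot("scene","c3")
def red(im,roi):
    h=cv2.cvtColor(im,cv2.COLOR_BGR2HSV);m=(((h[...,0]<7)|(h[...,0]>173))&(h[...,1]>150)&(h[...,2]>80));mm=np.zeros_like(m);mm[roi]=m[roi];ys,xs=np.nonzero(mm);return len(xs),xs.mean().round(2),ys.mean().round(2),ys.min(),ys.max()
for n in("side0","s2","s3"):print(n,red(cv2.imread(f"pics/{n}.png"),np.s_[130:160,160:190]))
for n in("scene0","c2","c3"):print(n,red(cv2.imread(f"pics/{n}.png"),np.s_[198:222,362:388]))
E
```

```text
[ 239   99   43   43 1464] (260.2136535644531, 120.3412857055664) 21.801950454711914 [0.4204 0.284  0.082 ]
at [0.4571 0.2388 0.2072] t=59.4 F=[-1.   0.8 -1.3] w=0.996 g=0 q6=-0.35 shift [ 5.77  0.61 13.83] fy=44.7 tilt [-0.15 -0.1   0.  ] turn -45.3
w29 cam [0.412  0.2788 0.343 ]
w31 cam [0.4116 0.2859 0.3426]
side0 (63, np.float64(173.35), np.float64(142.38), np.int64(138), np.int64(147))
s2 (63, np.float64(173.57), np.float64(143.78), np.int64(139), np.int64(148))
s3 (56, np.float64(173.43), np.float64(143.32), np.int64(139), np.int64(147))
scene0 (62, np.float64(374.48), np.float64(210.23), np.int64(206), np.int64(214))
c2 (61, np.float64(374.38), np.float64(211.49), np.int64(207), np.int64(216))
c3 (55, np.float64(375.0), np.float64(210.93), np.int64(206), np.int64(215))
```

move_arm(series=[8.5, 0, 0, -5, 0, 0, 0, 8.5, 3, -4, -3, 0, 0, 0, 8.5, 3, -4, -2, 0, 0, 0, 8.5, 3, -4, 0, 0, 0, 0, 8.5, 0, -5, 0, 0, 0, 0])

```text
time: 60.12
tool_pos: [0.2716, 0.1837, 0.3083]
tcp_rot: [-1.198, -2.903, 0.001]
wrist_force: [-0.1, -0.5, 0.6]
width: 0.991
grip_force: 0.0
```

move_arm(series=[8.5, 0, -5, 0, 0, 0, 0, 8.5, 0, 0, 0, 0, 0, 0, 8.5, 0, 0, 0, 0, 0, 0])

```text
time: 60.5
tool_pos: [0.2385, 0.1483, 0.3087]
tcp_rot: [1.204, 2.902, 0.001]
wrist_force: [-0.3, 0.6, -0.4]
width: 0.993
grip_force: 0.0
```

```bash
python3 - <<'E'
from fit import *
to([.4,.2,.3])
s,cs=shot("side","s4");g,cg=shot("scene","c4")
def red(im,roi):
    h=cv2.cvtColor(im,cv2.COLOR_BGR2HSV);m=(((h[...,0]<7)|(h[...,0]>173))&(h[...,1]>150)&(h[...,2]>80));mm=np.zeros_like(m);mm[roi]=m[roi];ys,xs=np.nonzero(mm);return len(xs),xs.mean().round(2),ys.mean().round(2),ys.min(),ys.max()
for n in("side0","s2","s4"):print(n,red(cv2.imread(f"pics/{n}.png"),np.s_[130:160,160:190]))
for n in("scene0","c2","c4"):print(n,red(cv2.imread(f"pics/{n}.png"),np.s_[198:222,362:388]))
# neighbours unchanged? compare first and last pictures around dome, tin, loupe, stand
for a,b,rs in(("side0","s4",dict(dome=np.s_[210:250,340:380],tin=np.s_[130:150,135:162],loupe=np.s_[118:134,252:268],stand=np.s_[95:140,178:222])),("scene0","c4",dict(dome=np.s_[215:245,152:184],tin=np.s_[216:240,400:430],loupe=np.s_[285:305,325:343]))):
    A=cv2.imread(f"pics/{a}.png");B=cv2.imread(f"pics/{b}.png")
    for k,r in rs.items():print(a,k,np.abs(A[r].astype(int)-B[r]).mean().round(1),cv2.phaseCorrelate(A[r][...,0].astype(np.float64),B[r][...,0].astype(np.float64)))
E
```

```text
at [0.2385 0.1483 0.3087] t=60.5 F=[-0.3  0.6 -0.4] w=0.993 g=0 q6=-0.32 shift [-7.75 15.08  0.87] fy=44.9 tilt [ 0.04 -0.01 -0.  ]
side0 (63, np.float64(173.35), np.float64(142.38), np.int64(138), np.int64(147))
s2 (63, np.float64(173.57), np.float64(143.78), np.int64(139), np.int64(148))
s4 (66, np.float64(173.42), np.float64(142.52), np.int64(138), np.int64(147))
scene0 (62, np.float64(374.48), np.float64(210.23), np.int64(206), np.int64(214))
c2 (61, np.float64(374.38), np.float64(211.49), np.int64(207), np.int64(216))
c4 (63, np.float64(374.67), np.float64(210.29), np.int64(206), np.int64(214))
side0 dome 2.7 ((0.09577771647654387, -0.012061629625709003), 0.9017990276162524)
side0 tin 3.1 ((0.495481981980733, -0.09314326217790736), 0.8667992207407912)
side0 loupe 2.4 ((0.008429032121920699, 0.4695271246103223), 0.995611773385403)
side0 stand 3.9 ((0.37584488970824736, 0.4076874658893246), 0.9675105199685454)
scene0 dome 1.6 ((-0.01954820818214742, -0.08487918141006823), 0.9129554524558213)
scene0 tin 3.2 ((-0.08784556832178225, -0.04764930473303153), 0.9886146854511744)
scene0 loupe 1.4 ((0.04160047903347497, -0.42749137143535343), 0.8901661913500749)
```

```bash
python3 -c "
from workcell import *
print(finish_job())"
```

```text
the job is handed in; nothing more can be done
None
```

I handed the job in at about 60 s with every step done in the order asked; the only blemish I saw is that the gauge, fully down in its stand, leans a few degrees, opposite to its lean at the start.

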